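# Cam-lock the tap module onto the water manifold

## Task

Stand the loose module with the brass tap in the manifold's mounting rail, its keeper pin end towards the header block, and slide it up against the header's sprung seal. Then swing the red-knobbed cam lever its full quarter turn to the stop, so that the hook draws the module tight onto the header, and let go. Leave the module with the brass plug where it lies.

Things in the scene. Friction and masses are not known exactly. Their poses are not given: they have to be found in the camera images.
- manifold: Fixed manifold board: plywood 96 x 255 x 12 mm with an aluminium rail and a grey header block (50 mm wide, y 0 to -70 mm, top 60 mm above the counter). Origin: underside of the board, below the header's joint face. Axes: z up; -y from the joint face into the header, +y along the open rail; x across it.
- rail_bed (a point): Point on the rail's bed 60 mm in front of the joint face, axes as manifold. The bed is level, 18 mm above the counter, and runs along y from the header to 150 mm before it. Two round-topped lips beside it, 50 mm apart inside, 66 mm over all, stand 7 mm above the bed.
- header_face (a point): Centre of the header's joint face, 43 mm above the counter, axes as manifold. A black sprung seal plate stands 4 mm proud of it (to y = +4 mm); it starts to yield at 4 N, is flush at 10 N, and pushes the module back unless the cam holds it. Two upright dark steel cheeks, 53 mm apart inside and flared at the ends, reach 18 mm past the face on either side and guide the module's nose.
- cam_pivot (a point): Point on the vertical axis of the cam lever, on the header's top, 18 mm behind the joint face, 60 mm above the counter. The lever's steel hook turns round it, 63 to 69 mm above the counter; while the lever is open it juts up to 35 mm out over the rail, so set the module down farther out (faces 45 mm or more apart) and slide it in below the hook.
- cam_knob (a point): Middle of the red hand knob at the lever's end, 98 mm above the counter, 64 mm from the pivot axis: an upright round knob 18 mm thick (21 mm at its upper rim), from 82 to 114 mm above the counter. The flat lever below it, 15 mm wide, lies 75 to 82 mm above the counter.
- cam_lever (a joint): Lever angle, 0 to 1.571 rad, grows clockwise seen from above. 0 = open: lever along the manifold's -y, over the header; 1.571 = locked, at its stop: along the manifold's -x. Starts at 0 to 0.18; stays where left; takes up to 0.5 N m. Its hook catches the module's keeper pin if the faces are less than 7 mm apart and draws them to about 0.5 mm.
- tap_module: Loose grey module ending in a brass tap, about 0.6 kg. Origin: centre of its body's underside; z up, joint face at y = -35 mm. Body 50 (x) x 70 (y) x 42 mm high, flat flanks to grip across x; its lowest 8 mm is a foot 46 mm wide that fits between the rail's lips. The tap reaches to y = +84 mm, 46 mm high. Fitted, its axes are parallel to the manifold's.
- module_face (a point): Centre of the tap module's joint face, 25 mm above its underside, axes as tap_module. It meets header_face when the module is drawn home.
- keeper_pin (a point): Steel keeper pin on top of the tap module, 19 mm from the body's centre towards the joint face: 8 mm thick under a 13 mm head, rising from 42 to 56 mm above the underside; this point is 48 mm above it.
- plug_module: A second loose grey module with the same body and axes, but ending in a brass plug (to y = +59 mm) in place of the tap. Not wanted: leave it where it lies.
- pipe_point (a point): Obstacle: point on the axis of a long grey pipe, about 25 mm thick, that leans fixed on the counter's front edge left of the work. It rises from the edge, away from the robot and a little to the right, through this point (300 mm above the counter) to its upper end 35 mm farther on, 380 mm up. Go over it or round behind it.

How it is judged:
On the way:
1. the tap module stands in the rail in front of the header, faces less than 12 mm apart, cam lever still open (y of module_face in the frame of header_face below 0.012 m and z of module_face in the frame of header_face below 0.003 m and x of module_face in the frame of header_face between -0.005 and 0.005 m and angle between tap_module's own z axis and vertical below 0.06 rad and value of joint cam_lever below 0.5 rad), for 0.2 s.
At the end, for the whole second after the job is handed in: Cam lever within 0.12 rad of its locked stop; tap module level and straight in the rail (3 mm in height, 4 mm sideways, 3 degrees), its joint face held within 1.8 mm of the header's, at rest; plug module within 30 mm of where it was (value of joint cam_lever above 1.45 rad and y of module_face in the frame of header_face between -0.0015 and 0.0018 m and z of module_face in the frame of header_face between -0.003 and 0.003 m and x of module_face in the frame of header_face between -0.004 and 0.004 m and angle between the y axis of tap_module and the y axis of manifold, either way round below 0.06 rad and angle between tap_module's own z axis and vertical below 0.05 rad and linear speed of tap_module below 0.02 m/s and distance of plug_module from where it was at the start of the episode below 0.03 m); the robot touches nothing.
It fails at once if the plug module is moved by more than 30 mm (distance of plug_module from where it was at the start of the episode above 0.03 m).
It also fails if it takes over 61 s, if anything falls off the work surface, if the arm or the gripper's body presses on something with over 40 N, if the wrist force passes 120 N, or if a joint passes its speed limit or range.

## Robot

A 6-joint arm with a two-finger parallel gripper is mounted at the origin on a cart in front of the work surface, level with it; the furniture and walls round the work are solid. World frame = base frame: x ahead of the robot, y to its left, z up, the work surface at z = 0. Lengths are in m, angles in rad, forces in N, time in s.
With the tool pointing down it reaches from about 0.35 to 0.975 m from the base axis. Payload 4.9 kg.
Tool frame: the origin (TCP) lies at the very end of the fingers, on their centre line; the grasp point (between the pads) lies behind it (manip.grip_depth is the z of the grasp point in the tool frame, in m); z points along the fingers, y is the direction in which the jaws open and shut (so a half turn about z gives the same grasp; the last joint's range is limited). The gripper opens to 85 mm and grips with 20 to 120 N. Pads are 22 mm wide; open, the fingers measure 114 mm over their backs; the gripper's body (76 mm by 85 mm) begins 54 mm behind the grasp point. The pads swing forward as they close: fully open they stand 13 mm farther back than shut.
Start: joints at [1.172, 0.053, 1.613, -0, 1.476, -0.119], TCP at [0.173, 0.601, 0.231] pointing down, gripper open.
Joint ranges: [-3.01, 3.01], [-1.01, 2.22], [0.06, 2.58], [-1.02, 4.17], [0.09, 2.62], [-3.14, 3.14]. Speed limits (rad/s): [2.57, 2.57, 3.14, 3.14, 3.14, 3.14].

## Interface

Orientations are given as a unit quaternion [w, x, y, z].
In Python, from plant import state, optics, manip, silhouettes, place_of gives the robot as it stands. The module is installed in compiled form; this text tells all that it offers.
- The arm moves only by the tool jog_arm, never from a script. Its argument "increments" is a list of rows, each an object with "slide": the shift along the tool's x, y, z in mm, a list of three; "rotation": the turn, a rotation vector about the tool's x, y, z in degrees, a list of three. A call has 1 to 20 rows; each row shifts and turns the commanded pose from where the row before left it, along the tool's axes as they then stand; what a row does not reach is not made up. A row lasts 1/12 s, in which the tool goes at most 41.7 mm and 7.16 degrees, less where a joint would pass 70% of its speed; a pose out of reach is approached as far as the arm can. A call with a gripper value outside its range is refused whole. "fingers" is the opening, from 0 (shut) to 1 (fully open), set as the call begins (left out, the last holds). The fingers move at their own pace and stop on an object; the grip force is fixed at half the most. Time passes only in rows, so rows that do not move let the fingers close. It gives the time, the measured TCP pose, the force and the opening at its end, in the units of the state.
- state(): the state, without advancing time (a new reading comes with each control period).
- optics.grab_frame(name): name is "scene" or "side" or "wrist"; returns a dict with "frame" (480x640x3 uint8, blue, green, red), "camera_matrix" (3x3 intrinsics, pixels), "distortion" ([k1, k2, p1, p2, k3] as OpenCV has them; the pictures are not rectified), "R" (3x3) and "t" (3): a world point X has camera coordinates R X + t. Camera axes: x right, y down, z forward; pixel columns grow to the right and rows downward; lengths in m; the calibration is good to about 2 mm. A picture is of the moment at which its call begins. There is no depth.
- manip.job_done(): hands the job in, once; it reports no verdict.
Trained networks look in the newest picture that a camera, given by its name, has taken for a name from the list of things; names that differ only in an ending like _2 or _b are one class to them, and where a whole thing is asked for, a point or a joint stands for the part that bears it (a point fixed in the world has none). Each returns a list of dicts, best first, with "score" (0 to 1); they miss things now and then, are a little off and sometimes report something else, mostly with a low value. They report only what shows in the picture. A call takes as long as a camera call.
- silhouettes(thing, camera): "mask" (480x640 bool, what is visible of it) and "bbox" ([left, top, right, bottom] in pixels, round what is visible of it).
- place_of(thing, camera): "uv" ([column, row] in pixels: a listed point, or the origin of a listed thing).
The state is a dict: "time": time; "joint_pos": joint angles; "joint_vel": joint speeds; "joint_efforts": joint torques, N m; "tool_pos": TCP position; "tool_rot": TCP orientation; "contact_force": force on the tool from outside, world axes, zero at the start; "ft_torque": the same for the moment, N m; "gripper_width": opening from 0.0 (shut) to 1.0 (fully open).
Only numpy, scipy, OpenCV 4.12 (cv2) and the standard library are available. Lean on these libraries where they do the work, as an engineer would, in place of code of your own. Each camera call takes 0.05 s, during which the arm holds its last target.

## Working session

There is one attempt and no reset: what is moved stays moved. The work goes in short steps, Python scripts to look and compute and a tool call to move; the robot and the scene stay as the last step left them, time stands still between calls to the robot, and variables do not carry over. Pictures are saved under pics/ and viewed, and the job is handed in when it is done.

Besides the shell and the picture viewer there is one more tool, called as a command line: name --argument value ..., lists and objects as JSON in quotes. jog_arm: Moves the arm, as the interface text tells. Its arguments: {"type":"object","properties":{"increments":{"type":"array","items":{"type":"object","properties":{"slide":{"type":"array","items":{"type":"number"}},"rotation":{"type":"array","items":{"type":"number"}}}}},"fingers":{"type":"number"}},"required":["increments"]}

```bash
mkdir -p pics; ls; python3 - <<'E'
from plant import state, optics, manip
import cv2
print(state()); print(manip.grip_depth)
for n in ["scene","side","wrist"]:
    f=optics.grab_frame(n); cv2.imwrite(f"pics/{n}0.png",f["frame"])
    print(n,f["camera_matrix"].tolist(),f["distortion"],f["R"].tolist(),f["t"])
E
```

```text
pics
{'time': 0.0, 'joint_pos': array([ 1.17197116e+00,  5.33933903e-02,  1.61429513e+00,  2.40257049e-05,
        1.47597047e+00, -1.19034942e-01]), 'joint_vel': array([ 0.00024399, -0.00043994,  0.00081115, -0.00032623,  0.00106421,
        0.000611  ]), 'joint_efforts': array([-8.61893859e-04, -3.93669641e+01, -3.70189011e+01, -1.03539110e-04,
        7.03986967e-03, -1.42565443e-05]), 'tool_pos': array([0.17236993, 0.60012119, 0.23003968]), 'tool_rot': array([-2.76097932e-04,  1.39440316e-01,  9.90229938e-01, -9.95664630e-04]), 'contact_force': array([ 0.19551837, -0.94053477,  0.2539286 ]), 'ft_torque': array([0.00671635, 0.00747014, 0.0378439 ]), 'gripper_width': 1.0007028730449579}
-0.0187
scene [[441.6671504319864, 0.0, 329.3867619794474], [0.0, 441.6671504319864, 231.5556322707329], [0.0, 0.0, 1.0]] [-0.10431835  0.          0.          0.          0.        ] [[-0.7388690956583334, -0.6735654122486517, 0.019547247973583374], [-0.4892117153409865, 0.5162413072526428, -0.702969992431549], [0.46340517590351354, -0.5289655452941964, -0.7109508385517577]] [0.3845403  0.41638499 0.75027196]
side [[453.3611516126315, 0.0, 313.9940589508538], [0.0, 453.3611516126315, 247.52076037254193], [0.0, 0.0, 1.0]] [-0.08718978  0.          0.          0.          0.        ] [[-0.981675774363195, -0.18954835832499625, 0.019598313313157045], [-0.0972203342137964, 0.40972615926787925, -0.9070130544964334], [0.16389289381721095, -0.8922980972006448, -0.4206461994221856]] [0.51069435 0.2454027  0.83078433]
wrist [[382.3447671314644, 0.0, 319.74888586624513], [0.0, 382.3447671314644, 241.63706278789988], [0.0, 0.0, 1.0]] [-0.05068737  0.          0.          0.          0.        ] [[0.27650431460893615, 0.9610108681446087, -0.0018642184928677654], [0.9172823470076386, -0.2633431368668364, 0.2987364861099064], [0.2865980807172338, -0.08431194205497443, -0.9543338181978661]] [-0.62328603 -0.03767751  0.3800611 ]
```

View pics/scene0.png

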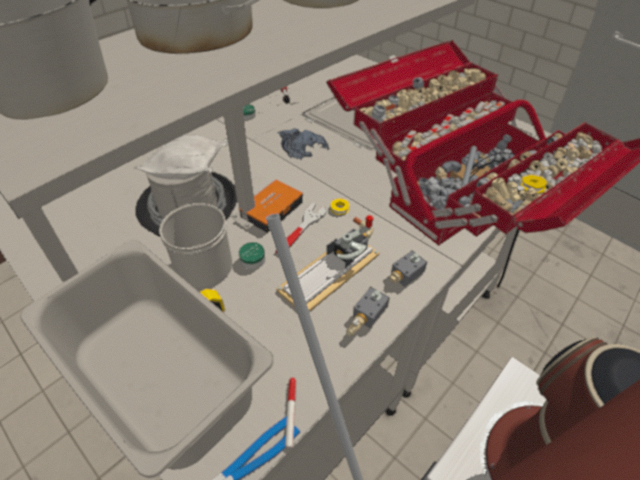

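View pics/side0.png

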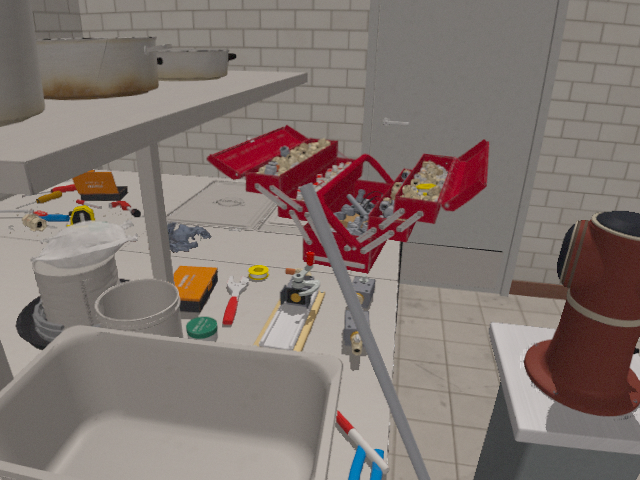

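View pics/wrist0.png

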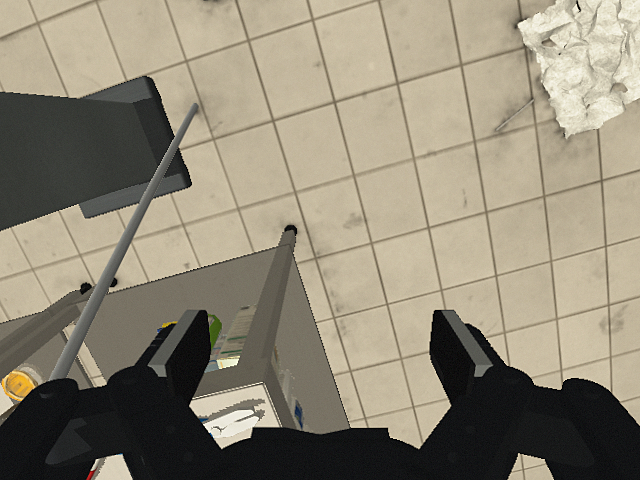

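The scene view shows the manifold around (335,260), the tap module at (370,310), the plug module at (408,268) and the leaning pipe from (275,220) to (355,480). Next I'll localise these with the networks.

```bash
cat > h.py <<'E'
import numpy as np, cv2
from plant import state, optics, manip, silhouettes, place_of
def ray(f,uv):
    p=cv2.undistortPoints(np.array([[uv]],float),f["camera_matrix"],f["distortion"])[0,0]
    d=f["R"].T@np.array([p[0],p[1],1]); c=-f["R"].T@f["t"]; return c,d/np.linalg.norm(d)
def onz(f,uv,z):
    c,d=ray(f,uv); return c+d*(z-c[2])/d[2]
def tri(rs):
    A=sum(np.eye(3)-np.outer(d,d) for c,d in rs); b=sum((np.eye(3)-np.outer(d,d))@c for c,d in rs)
    X=np.linalg.solve(A,b); return X,[np.linalg.norm((np.eye(3)-np.outer(d,d))@(X-c)) for c,d in rs]
def proj(f,X):
    return cv2.projectPoints(np.array(X,float).reshape(-1,1,3),cv2.Rodrigues(f["R"])[0],f["t"],f["camera_matrix"],f["distortion"])[0][:,0]
E
python3 - <<'E'
from h import *
np.set_printoptions(precision=4,suppress=True)
F={n:optics.grab_frame(n) for n in ["scene","side"]}
Z=dict(manifold=0,rail_bed=.018,header_face=.043,cam_pivot=.06,cam_knob=.098,tap_module=0,module_face=.025,keeper_pin=.048,plug_module=0,pipe_point=.3)
for k,z in Z.items():
    rs=[]
    for n in F:
        for r in place_of(k,n)[:2]:
            print(k,n,round(r["score"],2),np.round(r["uv"],1),onz(F[n],r["uv"],z))
        q=place_of(k,n)
        if q: rs.append(ray(F[n],q[0]["uv"]))
    if len(rs)==2: print("   tri",*tri(rs))
E
python3 - <<'E'
import cv2
for n,(a,b,c,d) in dict(scene=(260,200,440,345),side=(240,240,400,370)).items():
    i=cv2.imread(f"pics/{n}0.png")[b:d,a:c]
    cv2.imwrite(f"pics/{n}0z.png",cv2.resize(i,None,fx=4.4,fy=4.0,interpolation=cv2.INTER_CUBIC) if 0 else cv2.resize(i,None,fx=4,fy=4,interpolation=cv2.INTER_CUBIC))
E
```

```text
manifold scene 0.87 [337.6 260.9] [ 0.591  -0.1073  0.    ]
manifold scene 0.59 [348.6 243.8] [ 0.6088 -0.1694  0.    ]
manifold side 0.7 [296.9 312.6] [ 0.5795 -0.1039  0.    ]
   tri [ 0.5824 -0.1006  0.0057] [np.float64(0.004926579796433446), np.float64(0.0049265797964335)]
rail_bed scene 0.94 [327.  274.3] [ 0.5717 -0.0475  0.018 ]
rail_bed side 0.73 [285.9 320.5] [ 0.5893 -0.0421  0.018 ]
   tri [ 0.5892 -0.0621 -0.0004] [np.float64(0.006766127834873784), np.float64(0.006766127834873861)]
header_face scene 0.79 [340.9 251.5] [ 0.5812 -0.1058  0.043 ]
header_face side 0.67 [295.9 290.7] [ 0.5871 -0.1267  0.043 ]
   tri [ 0.5774 -0.0977  0.0577] [np.float64(0.004036356686748345), np.float64(0.004036356686748248)]
cam_pivot scene 0.89 [349.2 245. ] [ 0.5709 -0.1227  0.06  ]
cam_pivot side 0.96 [298.6 284.2] [ 0.5812 -0.1277  0.06  ]
   tri [ 0.5776 -0.1274  0.0572] [np.float64(0.004539150425690407), np.float64(0.004539150425690356)]
cam_knob scene 0.93 [371.3 219.3] [ 0.5653 -0.1937  0.098 ]
cam_knob side 0.62 [296.4 294.1] [ 0.5622 -0.0223  0.098 ]
cam_knob side 0.59 [312.4 259.4]
[... 736 characters left out ...]
5] [ 0.443  -0.0578  0.048 ]
keeper_pin side 0.94 [356.1 310.9] [ 0.4445 -0.0652  0.048 ]
   tri [ 0.4425 -0.0553  0.0533] [np.float64(0.0015810811053276737), np.float64(0.0015810811053277936)]
plug_module scene 0.81 [403.4 277.9] [ 0.4412 -0.1747  0.    ]
plug_module side 0.75 [356.7 337.5] [ 0.4375 -0.0391  0.    ]
plug_module side 0.61 [359.  296.8] [ 0.4495 -0.2036  0.    ]
   tri [ 0.4699 -0.2637 -0.143 ] [np.float64(0.024733918093291098), np.float64(0.024733918093291184)]
pipe_point scene 0.78 [290.5 268.7] [0.4676 0.1547 0.3   ]
pipe_point side 0.83 [331.5 241. ] [0.4711 0.1543 0.3   ]
   tri [0.4701 0.1532 0.2986] [np.float64(0.0014182688235072516), np.float64(0.0014182688235072263)]
```

View pics/scene0z.png

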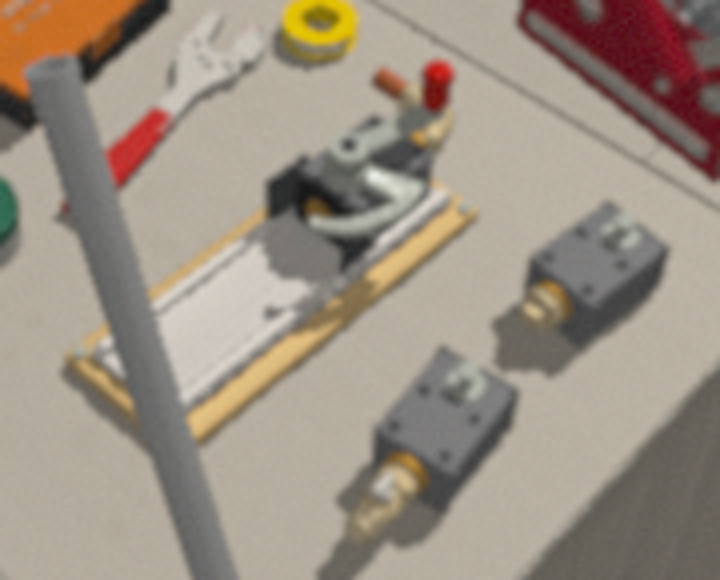

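View pics/side0z.png

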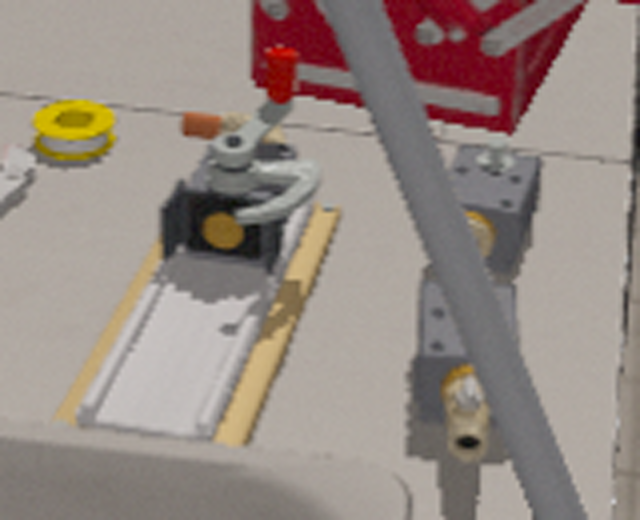

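The scene zoom shows the tap module with its tap pointing towards +y and its pin end towards −y. The rail runs along about +y from the header, and the lever is open towards −y. Next I'll check the shelf and pipe obstacles before travelling.

```bash
python3 - <<'E'
from h import *
np.set_printoptions(precision=3,suppress=True)
F={n:optics.grab_frame(n) for n in ["scene","side","wrist"]}
for n in F: print(n,"cam at",-F[n]["R"].T@F[n]["t"])
T=lambda a,b:tri([ray(F["scene"],a),ray(F["side"],b)])
print("post top",T((232,105),(147,145)),"post base",T((247,210),(163,270)))
print("shelf right corner?",T((470,0),(308,75)))
print("pipe top",T((275,219),(311,190)))
# plane at pipe: pixels on pipe in both -> line
def plane(n,a,b):
    c,d1=ray(F[n],a); _,d2=ray(F[n],b); nn=np.cross(d1,d2); nn/=np.linalg.norm(nn); return nn,nn@c
n1,k1=plane("scene",(279,225),(349,470)); n2,k2=plane("side",(314,193),(421,475))
d=np.cross(n1,n2)
for z in(0,.1,.2,.3,.38): print("pipe",np.linalg.solve(np.array([n1,n2,[0,0,1]]),[k1,k2,z]))
# tool frame camera
s=state(); w,x,y,z=s["tool_rot"]
from scipy.spatial.transform import Rotation as R
Rt=R.from_quat([x,y,z,w]).as_matrix(); f=F["wrist"]; 
print("cam in tool",Rt.T@(-f["R"].T@f["t"]-s["tool_pos"]), "axes", (f["R"]@Rt))
E
```

```text
scene cam at [0.14  0.441 0.819]
side cam at [0.389 0.738 0.562]
wrist cam at [0.098 0.621 0.374]
post top (array([ 0.845, -0.033,  0.368]), [np.float64(0.013959055623721978), np.float64(0.013959055623721758)]) post base (array([ 0.825, -0.014,  0.109]), [np.float64(0.02340976075406896), np.float64(0.0234097607540689)])
shelf right corner? (array([ 0.686, -0.722,  0.461]), [np.float64(0.0018931066279726989), np.float64(0.0018931066279725365)])
pipe top (array([0.505, 0.144, 0.371]), [np.float64(0.0015818839824751523), np.float64(0.0015818839824751226)])
pipe [0.338 0.188 0.   ]
pipe [0.382 0.176 0.1  ]
pipe [0.426 0.164 0.2  ]
pipe [0.471 0.151 0.3  ]
pipe [0.506 0.142 0.38 ]
cam in tool [ 0.077 -0.001 -0.143] axes [[-0.     1.     0.   ]
 [-0.954 -0.    -0.299]
 [-0.299 -0.     0.954]]
```

```bash
python3 - <<'E'
from h import *
np.set_printoptions(precision=3,suppress=True)
F={n:optics.grab_frame(n) for n in ["scene","side"]}
for z in (.37,.4,.43,.46): print(z,[onz(F["scene"],p,z) for p in ((22,215),(225,115),(380,45))],[onz(F["side"],p,z) for p in ((306,80),(165,125),(30,163))])
E
```

```text
0.37 [array([0.801, 0.407, 0.37 ]), array([0.796, 0.011, 0.37 ]), array([ 0.791, -0.478,  0.37 ])] [array([ 0.901, -1.712,  0.37 ]), array([ 0.948, -0.278,  0.37 ]), array([1.004, 0.104, 0.37 ])]
0.4 [array([0.757, 0.409, 0.4  ]), array([0.752, 0.04 , 0.4  ]), array([ 0.747, -0.417,  0.4  ])] [array([ 0.821, -1.33 ,  0.4  ]), array([ 0.861, -0.12 ,  0.4  ]), array([0.908, 0.203, 0.4  ])]
0.43 [array([0.713, 0.412, 0.43 ]), array([0.708, 0.068, 0.43 ]), array([ 0.704, -0.355,  0.43 ])] [array([ 0.741, -0.947,  0.43 ]), array([0.774, 0.039, 0.43 ]), array([0.812, 0.302, 0.43 ])]
0.46 [array([0.669, 0.414, 0.46 ]), array([0.664, 0.097, 0.46 ]), array([ 0.66 , -0.294,  0.46 ])] [array([ 0.661, -0.564,  0.46 ]), array([0.686, 0.198, 0.46 ]), array([0.716, 0.401, 0.46 ])]
```

jog_arm --increments '[{"slide":[-15,-12,-27]},{"slide":[-15,-12,-27]},{"slide":[-15,-12,-27]},{"slide":[-15,-12,-27]},{"slide":[-15,-12,-27]},{"slide":[-19,-16,-21]},{"slide":[-20,-16,-21]},{"slide":[-20,-16,-21]},{"slide":[-20,-16,-21]},{"slide":[-20,-16,-21]}]'

```text
invalid input
```

jog_arm --increments '[{"rotation":[0,0,6.2]},{"rotation":[0,0,6.2]},{"rotation":[0,0,6.2]},{"rotation":[0,0,6.2]},{"rotation":[0,0,6.2]},{"rotation":[0,0,6.2]},{"rotation":[0,0,6.2]},{"rotation":[0,0,6.2]},{"rotation":[0,0,6.2]},{"rotation":[0,0,6.2]},{"rotation":[0,0,6.2]},{"rotation":[0,0,5.8]}]'

```text
invalid input
```

jog_arm --increments '[{"slide":[-15,-12,-27],"rotation":[0,0,0]},{"slide":[-15,-12,-27],"rotation":[0,0,0]},{"slide":[-15,-12,-27],"rotation":[0,0,0]},{"slide":[-15,-12,-27],"rotation":[0,0,0]},{"slide":[-15,-12,-27],"rotation":[0,0,0]},{"slide":[-19,-16,-21],"rotation":[0,0,0]},{"slide":[-20,-16,-21],"rotation":[0,0,0]},{"slide":[-20,-16,-21],"rotation":[0,0,0]},{"slide":[-20,-16,-21],"rotation":[0,0,0]},{"slide":[-20,-16,-21],"rotation":[0,0,0]}]'

```text
time: 3.33
tool_pos: [0.3015, 0.4169, 0.4725]
tool_rot: [0.0, 0.139, 0.99, 0.0]
contact_force: [1.4, -0.3, 0.5]
gripper_width: 1.0
```

jog_arm --increments '[{"slide":[0,0,0],"rotation":[0,0,6.2]},{"slide":[0,0,0],"rotation":[0,0,6.2]},{"slide":[0,0,0],"rotation":[0,0,6.2]},{"slide":[0,0,0],"rotation":[0,0,6.2]},{"slide":[0,0,0],"rotation":[0,0,6.2]},{"slide":[0,0,0],"rotation":[0,0,6.2]},{"slide":[0,0,0],"rotation":[0,0,6.2]},{"slide":[0,0,0],"rotation":[0,0,6.2]},{"slide":[0,0,0],"rotation":[0,0,6.2]},{"slide":[0,0,0],"rotation":[0,0,6.2]},{"slide":[0,0,0],"rotation":[0,0,6.2]},{"slide":[0,0,0],"rotation":[0,0,5.8]}]'

```text
time: 4.33
tool_pos: [0.3011, 0.418, 0.4714]
tool_rot: [-0.0, 0.709, 0.705, 0.0]
contact_force: [0.1, 0.2, 0.2]
gripper_width: 1.004
```

jog_arm --increments '[{"slide":[-36,17,0],"rotation":[0,0,0]},{"slide":[-36,17,0],"rotation":[0,0,0]},{"slide":[-36,17,0],"rotation":[0,0,0]},{"slide":[-36,17,0],"rotation":[0,0,0]},{"slide":[-36,17,0],"rotation":[0,0,0]},{"slide":[-36,17,0],"rotation":[0,0,0]},{"slide":[-36,17,0],"rotation":[0,0,0]},{"slide":[-36,17,0],"rotation":[0,0,0]},{"slide":[-36,17,0],"rotation":[0,0,0]},{"slide":[-36,17,0],"rotation":[0,0,0]},{"slide":[-36,17,0],"rotation":[0,0,0]},{"slide":[-20,10,15],"rotation":[0,0,0]},{"slide":[-10,0,30],"rotation":[0,0,0]},{"slide":[0,0,35],"rotation":[0,0,0]},{"slide":[0,0,30],"rotation":[0,0,0]},{"slide":[0,0,0],"rotation":[0,0,0]},{"slide":[0,0,0],"rotation":[0,0,0]}]'

```text
time: 5.75
tool_pos: [0.4972, -0.008, 0.3598]
tool_rot: [-0.002, 0.707, 0.707, -0.001]
contact_force: [-0.0, 0.0, 0.8]
gripper_width: 1.0
```

```bash
python3 - <<'E'
from h import *
import pickle
np.set_printoptions(precision=4,suppress=True)
f=optics.grab_frame("wrist"); cv2.imwrite("pics/w1.png",f["frame"]); pickle.dump(f,open("w1.pkl","wb"))
Z=dict(rail_bed=.018,header_face=.043,cam_pivot=.06,cam_knob=.098,tap_module=0,keeper_pin=.048,module_face=.025)
for k,z in Z.items():
    for r in place_of(k,"wrist")[:2]: print(k,round(r["score"],2),np.round(r["uv"],1),onz(f,r["uv"],z))
print(state()["time"])
E
```

```text
rail_bed 0.58 [388.5 214.6] [ 0.584  -0.0467  0.018 ]
header_face 0.81 [385.  260.5] [ 0.5782 -0.1011  0.043 ]
cam_pivot 0.84 [389.6 280.6] [ 0.5824 -0.1217  0.06  ]
cam_knob 0.66 [379.6 340.9] [ 0.5674 -0.1846  0.098 ]
cam_knob 0.56 [387.7 283.9] [ 0.5731 -0.1095  0.098 ]
tap_module 0.9 [279.1 207.2] [ 0.4401 -0.0409  0.    ]
tap_module 0.38 [388.3 283.6] [ 0.5924 -0.152   0.    ]
keeper_pin 0.77 [275.3 232.3] [ 0.4397 -0.0621  0.048 ]
module_face 0.84 [277.7 240.5] [ 0.4396 -0.0799  0.025 ]
6.15
```

View pics/w1.png

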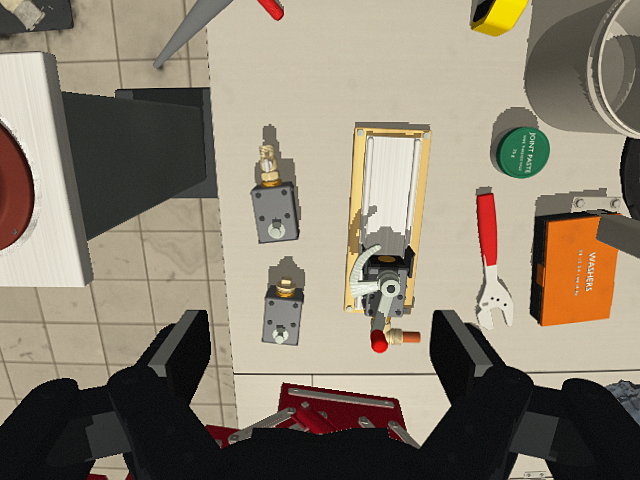

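The wrist view shows the tap module at (275,212), the plug module at (282,315), the manifold from (358,125) to (430,310), and the knob at (380,342). I'll zoom in for exact edges.

```bash
python3 - <<'E'
import cv2
i=cv2.imread("pics/w1.png")
cv2.imwrite("pics/w1a.png",cv2.resize(i[115:365,335:445],None,fx=4,fy=2.4,interpolation=cv2.INTER_CUBIC) if 0 else cv2.resize(i[115:235,335:445],None,fx=5,fy=5,interpolation=cv2.INTER_CUBIC))
cv2.imwrite("pics/w1b.png",cv2.resize(i[235:355,335:445],None,fx=5,fy=5,interpolation=cv2.INTER_CUBIC))
cv2.imwrite("pics/w1c.png",cv2.resize(i[135:255,230:330],None,fx=5,fy=5,interpolation=cv2.INTER_CUBIC))
E
```

```text
(no output)
```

View pics/w1a.png

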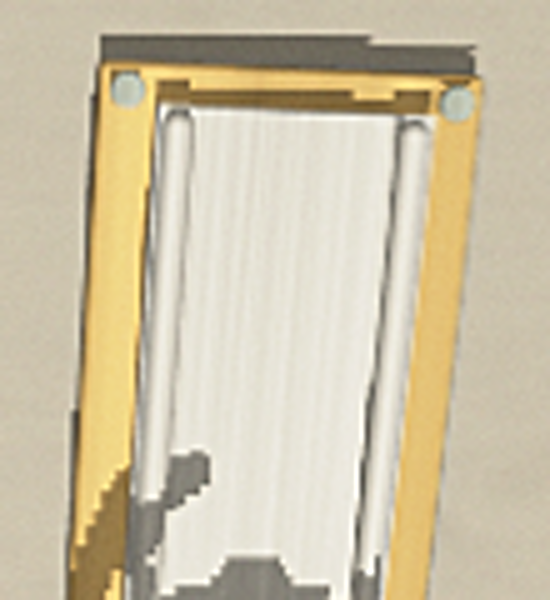

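View pics/w1b.png

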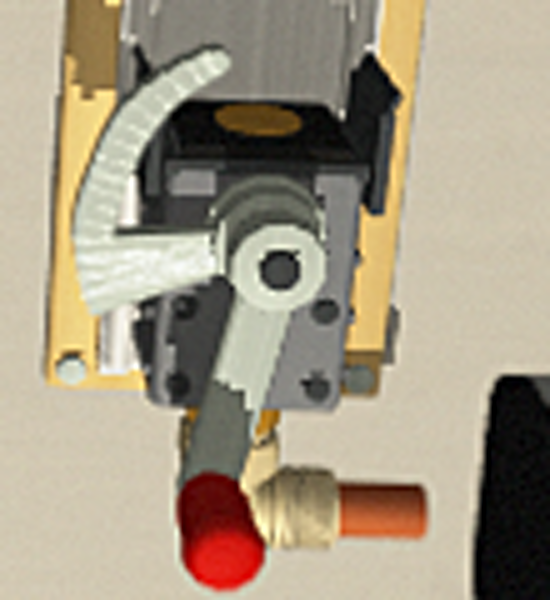

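View pics/w1c.png

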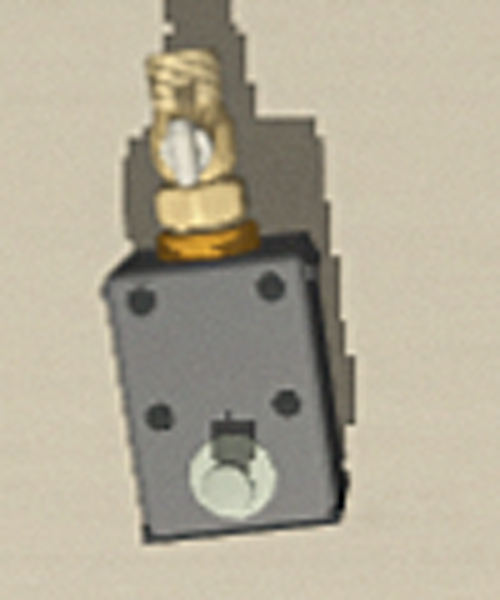

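```bash
cat > fit.py <<'E'
from h import *
from scipy.optimize import least_squares
def fit(f,P,uv,x0):
    P=np.array(P,float);uv=np.array(uv,float)
    def r(q):
        c,s=np.cos(q[2]),np.sin(q[2]); X=P.copy(); X[:,0]=q[0]+c*P[:,0]-s*P[:,1]; X[:,1]=q[1]+s*P[:,0]+c*P[:,1]
        return (proj(f,X)-uv).ravel()
    o=least_squares(r,x0); return o.x,r(o.x).reshape(-1,2)
def crop(o,pts,k=5): return [((u+.5)/k-.5+o[0],(v+.5)/k-.5+o[1]) for u,v in pts]
E
python3 - <<'E'
from fit import *
import pickle
np.set_printoptions(precision=4,suppress=True)
f=pickle.load(open("w1.pkl","rb"))
uv=crop((335,115),[(100,67),(481,80)])+crop((335,235),[(47,383),(378,395)])
for u in uv: print("board",onz(f,u,.012))
# rail ends top of board z .018 bed end corners, y=150
# board y range unknown: fit x-size 96, y from a to a-255
w=[onz(f,u,.012) for u in uv]
print("sizes",[np.linalg.norm(w[i]-w[j]) for i,j in((0,1),(2,3),(0,2),(1,3))])
B=[(-48,127.5,12),(48,127.5,12),(-48,-127.5,12),(48,-127.5,12)]
q,r=fit(f,np.array(B)/1e3,uv,[.58,0,0]); print("board centre",q,np.degrees(q[2])); print(r)
h=crop((335,235),[(165,163),(362,165),(150,402),(335,408)]); H=[(-25,0,60),(25,0,60),(-25,-70,60),(25,-70,60)]
q2,r=fit(f,np.array(H)/1e3,h,[.58,-.1,0]);print("header",q2,np.degrees(q2[2]));print(r)
m=crop((230,135),[(107,287),(303,258),(145,541),(335,520)]);M=[(-25,35,42),(25,35,42),(-25,-35,42),(25,-35,42)]
q3,r=fit(f,np.array(M)/1e3,m,[.44,-.04,0]);print("module",q3,np.degrees(q3[2]));print(r)
print("pivot top z~.085",onz(f,crop((335,235),[(282,270)])[0],.083))
print("knob top",onz(f,crop((335,235),[(223,553)])[0],.114))
print("pin top",onz(f,crop((230,135),[(228,490)])[0],.056), q3[:2]+.019*np.array([np.sin(q3[2]),-np.cos(q3[2])]))
rl=crop((335,115),[(160,103),(433,117)]);print("rail end z18",[onz(f,u,.018) for u in rl])
E
```

```text
board [0.5378 0.0616 0.012 ]
board [0.6325 0.0589 0.012 ]
board [ 0.5291 -0.1896  0.012 ]
board [ 0.6242 -0.1936  0.012 ]
sizes [np.float64(0.09476607185835431), np.float64(0.09514926397218841), np.float64(0.2512679531658162), np.float64(0.2526026289755871)]
board centre [ 0.5809 -0.0661 -0.0333] -1.9084226562958122
[[-0.4585 -1.1298]
 [ 0.5478 -0.6822]
 [-0.3236  1.5011]
 [ 0.2421  0.9772]]
header [ 0.5785 -0.1025 -0.0251] -1.4384111378049569
[[-0.3612 -1.3241]
 [ 0.4262 -0.802 ]
 [-0.7487  1.3963]
 [ 0.6903  0.9749]]
module [ 0.4383 -0.0423  0.1068] 6.119561926506596
[[-1.2968 -2.1879]
 [ 0.2787 -0.8545]
 [-0.037   1.5813]
 [ 1.0787  1.7721]]
pivot top z~.085 [ 0.5802 -0.1222  0.083 ]
knob top [ 0.5644 -0.1804  0.114 ]
pin top [ 0.4406 -0.0602  0.056 ] [ 0.4403 -0.0612]
rail end z18 [array([0.5522, 0.0531, 0.018 ]), array([0.6196, 0.0501, 0.018 ])]
```

jog_arm --increments '[{"slide":[0,0,0],"rotation":[0,0,-6.1]},{"slide":[-2.7,-7.8,32],"rotation":[0,0,0]},{"slide":[-2.7,-7.8,32],"rotation":[0,0,0]},{"slide":[-2.7,-7.8,32],"rotation":[0,0,0]},{"slide":[-2.7,-7.8,32],"rotation":[0,0,0]},{"slide":[-2.7,-7.8,32],"rotation":[0,0,0]},{"slide":[-2.7,-7.8,32],"rotation":[0,0,0]},{"slide":[-2.7,-7.8,32],"rotation":[0,0,0]},{"slide":[-2.7,-7.8,30],"rotation":[0,0,0]},{"slide":[0,0,10],"rotation":[0,0,0]},{"slide":[0,0,0],"rotation":[0,0,0]},{"slide":[0,0,0],"rotation":[0,0,0]}]'

```text
time: 7.15
tool_pos: [0.4391, -0.0362, 0.0984]
tool_rot: [0.0, 0.669, 0.744, 0.0]
contact_force: [0.3, 1.2, 0.7]
gripper_width: 0.999
```

```bash
python3 - <<'E'
from h import *
f=optics.grab_frame("wrist"); cv2.imwrite("pics/w2.png",f["frame"]); print(state()["tool_pos"],state()["tool_rot"])
E
```

```text
[ 0.44009548 -0.03638508  0.09965213] [0.00160121 0.66862031 0.74360171 0.00090756]
```

View pics/w2.png

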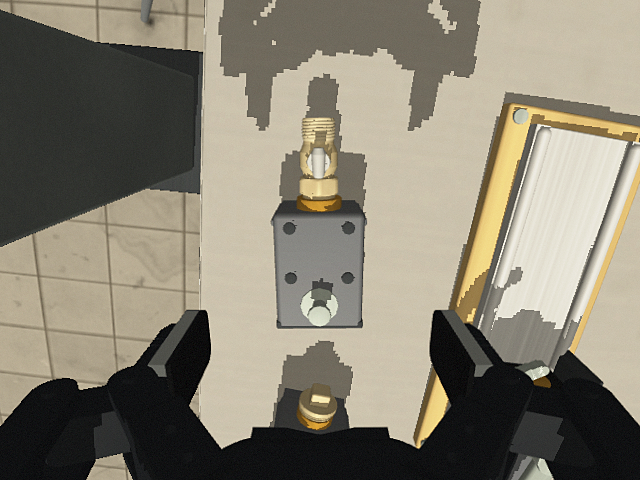

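The module is centred and square between the fingers at column 320. I'll descend and grip.

jog_arm --increments '[{"slide":[0,0,26],"rotation":[0,0,0]},{"slide":[0,0,26],"rotation":[0,0,0]},{"slide":[0,0,22],"rotation":[0,0,0]},{"slide":[0,0,12],"rotation":[0,0,0]},{"slide":[0,0,0],"rotation":[0,0,0]},{"slide":[0,0,0],"rotation":[0,0,0]}]'

```text
time: 7.7
tool_pos: [0.4399, -0.0364, 0.013]
tool_rot: [0.001, 0.669, 0.744, 0.001]
contact_force: [-0.3, -0.3, -0.1]
gripper_width: 1.002
```

jog_arm --fingers 0.3 --increments '[{"slide":[0,0,0],"rotation":[0,0,0]},{"slide":[0,0,0],"rotation":[0,0,0]},{"slide":[0,0,0],"rotation":[0,0,0]},{"slide":[0,0,0],"rotation":[0,0,0]},{"slide":[0,0,0],"rotation":[0,0,0]},{"slide":[0,0,0],"rotation":[0,0,0]},{"slide":[0,0,0],"rotation":[0,0,0]},{"slide":[0,0,0],"rotation":[0,0,0]},{"slide":[0,0,0],"rotation":[0,0,0]},{"slide":[0,0,0],"rotation":[0,0,0]}]'

```text
time: 8.53
tool_pos: [0.4394, -0.0366, 0.0132]
tool_rot: [0.001, 0.669, 0.744, 0.0]
contact_force: [-1.3, 0.1, 6.5]
gripper_width: 0.575
```

jog_arm --increments '[{"slide":[0,0,-10],"rotation":[0,0,0]},{"slide":[0,0,-25],"rotation":[0,0,0]},{"slide":[0,0,-25],"rotation":[0,0,0]},{"slide":[0,0,0],"rotation":[0,0,4]},{"slide":[0,0,0],"rotation":[0,0,4]},{"slide":[6,24,0],"rotation":[0,0,0]},{"slide":[6,24,0],"rotation":[0,0,0]},{"slide":[6,24,0],"rotation":[0,0,0]},{"slide":[6,24,0],"rotation":[0,0,0]},{"slide":[6,24,0],"rotation":[0,0,0]},{"slide":[6,22.5,0],"rotation":[0,0,0]},{"slide":[0,0,0],"rotation":[0,0,0]},{"slide":[0,0,0],"rotation":[0,0,0]}]'

```text
time: 9.62
tool_pos: [0.5817, -0.0046, 0.0707]
tool_rot: [-0.001, 0.719, 0.695, -0.001]
contact_force: [-0.4, -1.4, -6.1]
gripper_width: 0.573
```

```bash
python3 - <<'E'
from h import *
import pickle
F={}
for n in ("wrist","side","scene"):
    F[n]=optics.grab_frame(n); cv2.imwrite(f"pics/{n}3.png",F[n]["frame"])
pickle.dump(F,open("f3.pkl","wb"))
i=F["side"]["frame"][230:370,220:400]; cv2.imwrite("pics/side3z.png",cv2.resize(i,None,fx=4,fy=4,interpolation=cv2.INTER_CUBIC))
s=state();print(s["tool_pos"],s["tool_rot"],s["contact_force"],s["gripper_width"])
E
```

```text
[ 0.58025702 -0.00488978  0.07051317] [-0.00089074  0.71895192  0.69505881 -0.00076782] [-0.02143281  0.24069843 -4.65370971] 0.5719384791804535
```

View pics/wrist3.png

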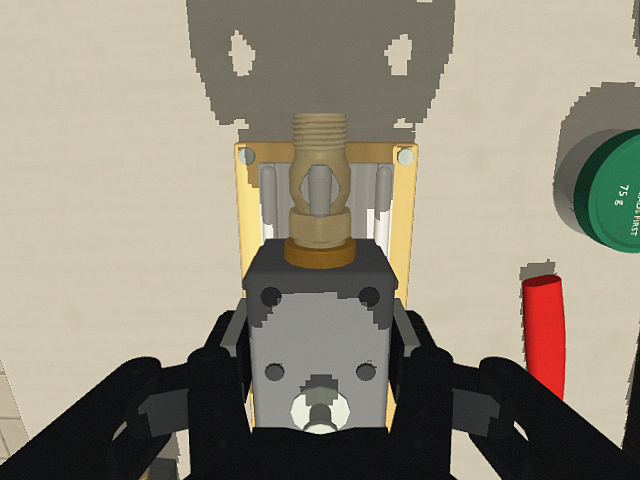

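View pics/side3z.png

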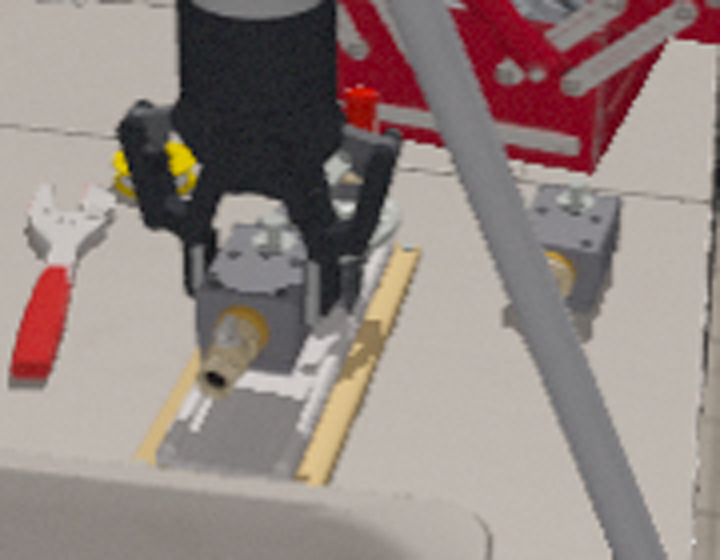

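```bash
python3 - <<'E'
import cv2
i=cv2.imread("pics/wrist3.png")[130:310,225:425]
cv2.imwrite("pics/wrist3z.png",cv2.resize(i,None,fx=3.3,fy=3.3,interpolation=cv2.INTER_CUBIC))
E
```

```text
(no output)
```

View pics/wrist3z.png

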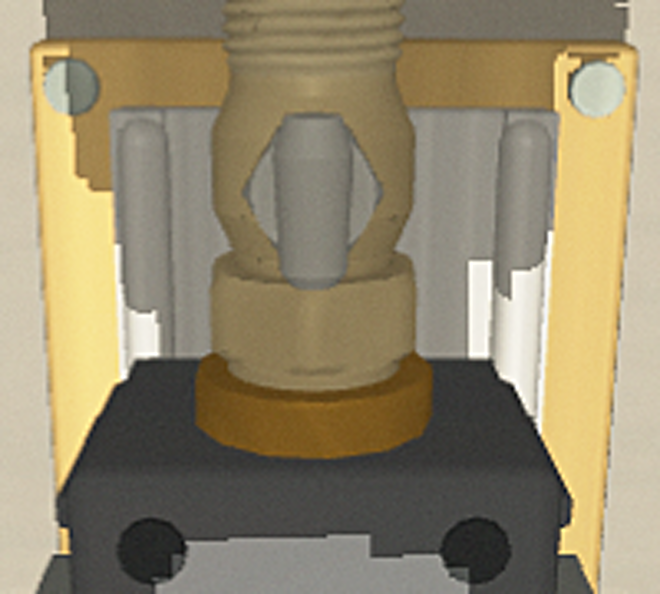

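```bash
python3 - <<'E'
from fit import *
import pickle
np.set_printoptions(precision=4,suppress=True)
f=pickle.load(open("f3.pkl","rb"))["wrist"]
# tool heading -1.92: lateral axis
a=np.radians(-1.95); ex=np.array([np.cos(a),np.sin(a)]); ey=np.array([-np.sin(a),np.cos(a)])
o=np.array([.5810,-.0048])
for name,p,z in [("board",[(33,45),(637,45)],.012),("railend",[(110,110),(560,110)],.018),("lips",[(143,130),(523,130)],.025),("modtop",[(60,495),(572,495)],.0995),("bolts",[(152,551),(476,551)],.0995),("face bottom",[(130,362),(493,362)],.0575),("tap",[(225,20),(403,20)],.0815),("board lo",[(60,500),(615,400)],.012)]:
    w=[onz(f,u,z)[:2]-o for u in crop((225,130),p,3.3)]
    L=[(v@ex,v@ey) for v in w]; print(name,np.array(L)*1e3,"mid",np.mean(L,0)*1e3)
E
```

```text
board [[-44.2933  66.0484]
 [ 49.7245  66.1661]] mid [ 2.7156 66.1073]
railend [[-31.7309  56.6055]
 [ 37.0995  56.6945]] mid [ 2.6843 56.65  ]
lips [[-25.8264  54.3731]
 [ 30.436   54.4448]] mid [ 2.3048 54.4089]
modtop [[-25.1749  27.6868]
 [ 24.93    27.7745]] mid [-0.1225 27.7307]
bolts [[-16.3798  21.6985]
 [ 15.7669  21.7596]] mid [-0.3065 21.729 ]
face bottom [[-24.2144  28.4141]
 [ 22.7349  28.4829]] mid [-0.7398 28.4485]
tap [[-9.3839 71.9969]
 [ 8.6195 72.0108]] mid [-0.3822 72.0038]
board lo [[-44.5322 -10.6147]
 [ 50.3381   7.8424]] mid [ 2.903  -1.3861]
```

jog_arm --increments '[{"slide":[0,2.9,0],"rotation":[0,0,0]},{"slide":[0,0,12],"rotation":[0,0,0]},{"slide":[0,0,12],"rotation":[0,0,0]},{"slide":[0,0,8],"rotation":[0,0,0]},{"slide":[0,0,4],"rotation":[0,0,0]},{"slide":[0,0,0],"rotation":[0,0,0]},{"slide":[0,0,0],"rotation":[0,0,0]}]'

```text
time: 10.35
tool_pos: [0.5841, -0.005, 0.0345]
tool_rot: [-0.001, 0.719, 0.695, -0.0]
contact_force: [0.3, 0.8, -5.9]
gripper_width: 0.575
```

jog_arm --increments '[{"slide":[0,0,1.5],"rotation":[0,0,0]},{"slide":[0,0,1.5],"rotation":[0,0,0]},{"slide":[0,0,0],"rotation":[0,0,0]},{"slide":[0,0,0],"rotation":[0,0,0]}]'

```text
time: 10.68
tool_pos: [0.5848, -0.005, 0.0325]
tool_rot: [0.0, 0.719, 0.695, 0.0]
contact_force: [-0.2, 0.3, -6.1]
gripper_width: 0.581
```

```bash
python3 - <<'E'
from h import *
import pickle
F={}
for n in ("wrist","side"):
    F[n]=optics.grab_frame(n); cv2.imwrite(f"pics/{n}4.png",F[n]["frame"])
pickle.dump(F,open("f4.pkl","wb"))
i=F["side"]["frame"][230:370,220:400]; cv2.imwrite("pics/side4z.png",cv2.resize(i,None,fx=4,fy=4,interpolation=cv2.INTER_CUBIC))
i=F["wrist"]["frame"][100:300,200:440]; cv2.imwrite("pics/wrist4z.png",cv2.resize(i,None,fx=3,fy=3,interpolation=cv2.INTER_CUBIC))
s=state();print(s["tool_pos"],s["tool_rot"],s["contact_force"],s["gripper_width"])
E
```

```text
[ 0.5848496  -0.00505557  0.03254753] [1.59202050e-04 7.18937671e-01 6.95074515e-01 1.33837283e-04] [ 0.80433202 -0.14695724 -5.55110529] 0.5725584232371489
```

View pics/wrist4z.png

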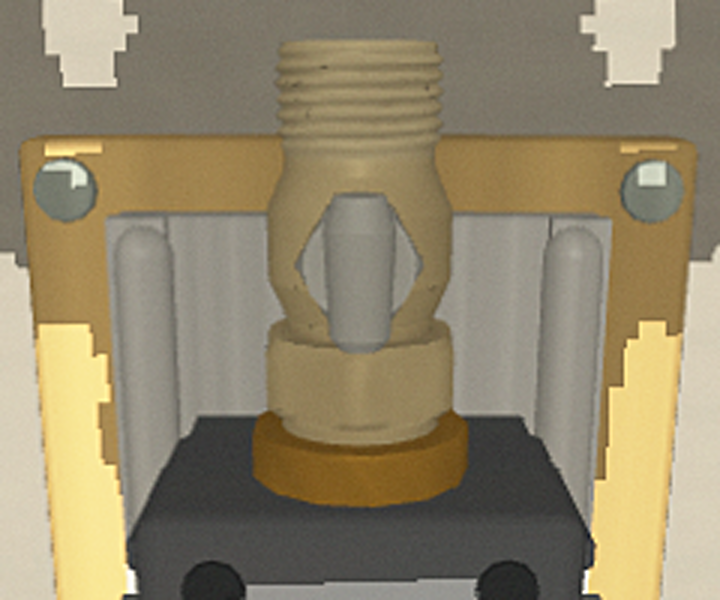

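View pics/side4z.png

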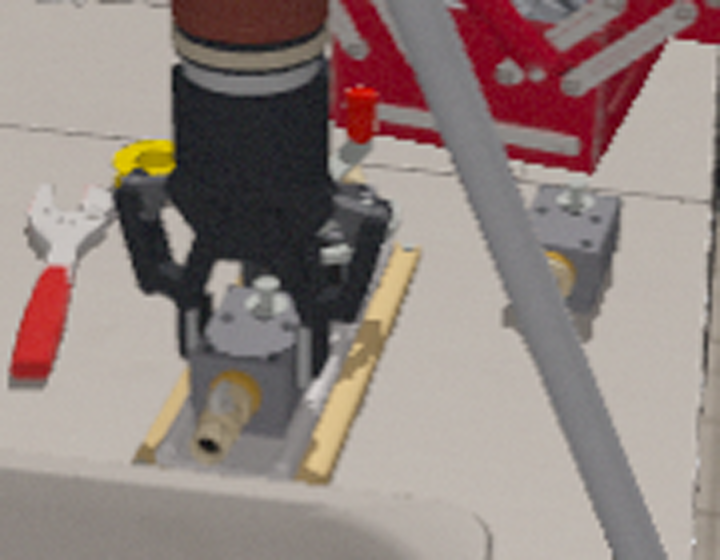

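Now centred: the lips are symmetric about the module and it is still hanging (−6 N). I'll go down to contact.

jog_arm --increments '[{"slide":[0,0,1],"rotation":[0,0,0]},{"slide":[0,0,0.7],"rotation":[0,0,0]},{"slide":[0,0,0],"rotation":[0,0,0]},{"slide":[0,0,0],"rotation":[0,0,0]}]'

```text
time: 11.12
tool_pos: [0.585, -0.005, 0.0313]
tool_rot: [0.0, 0.719, 0.695, 0.0]
contact_force: [-1.8, 0.7, -1.2]
gripper_width: 0.58
```

jog_arm --increments '[{"slide":[-6,0,0],"rotation":[0,0,0]},{"slide":[-8,0,0],"rotation":[0,0,0]},{"slide":[-8,0,0],"rotation":[0,0,0]},{"slide":[-8,0,0],"rotation":[0,0,0]},{"slide":[-5,0,0],"rotation":[0,0,0]},{"slide":[0,0,0],"rotation":[0,0,0]}]'

```text
time: 11.62
tool_pos: [0.5841, -0.0419, 0.0313]
tool_rot: [0.001, 0.719, 0.695, -0.0]
contact_force: [0.6, -0.8, 1.8]
gripper_width: 0.578
```

```bash
python3 - <<'E'
from h import *
import pickle
F={}
for n in ("wrist","side","scene"):
    F[n]=optics.grab_frame(n); cv2.imwrite(f"pics/{n}5.png",F[n]["frame"])
pickle.dump(F,open("f5.pkl","wb"))
i=F["side"]["frame"][230:370,220:400]; cv2.imwrite("pics/side5z.png",cv2.resize(i,None,fx=4,fy=4,interpolation=cv2.INTER_CUBIC))
i=F["scene"]["frame"][200:300,290:410]; cv2.imwrite("pics/scene5z.png",cv2.resize(i,None,fx=6,fy=6,interpolation=cv2.INTER_CUBIC))
s=state();print(s["tool_pos"],s["tool_rot"],s["contact_force"],s["gripper_width"])
E
```

```text
[ 0.58417531 -0.04180047  0.03130995] [ 1.62341961e-03  7.19019643e-01  6.94987611e-01 -5.81684186e-04] [ 0.08493491 -5.40649853  2.61568322] 0.5752501698361563
```

View pics/side5z.png

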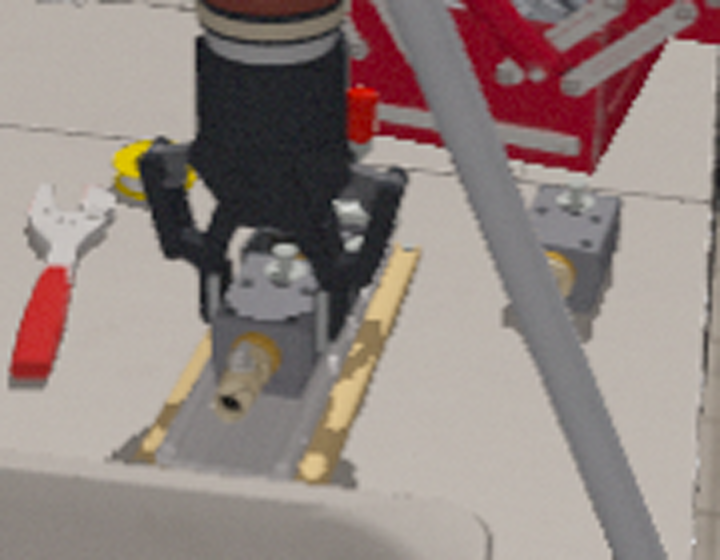

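View pics/scene5z.png

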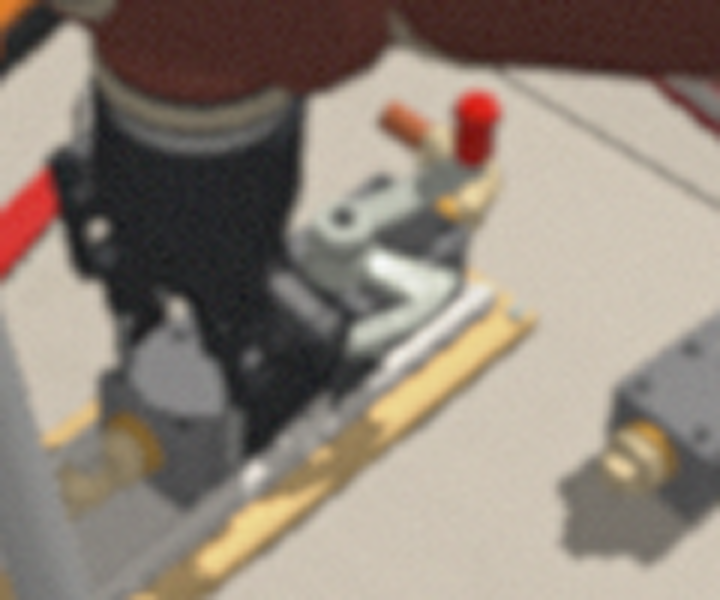

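View pics/wrist5.png

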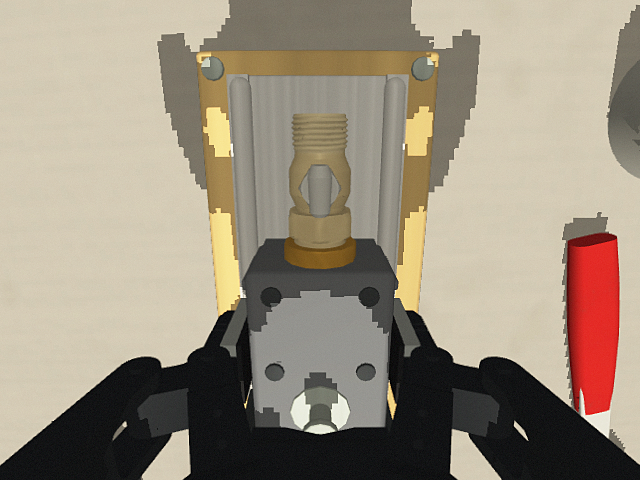

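jog_arm --increments '[{"slide":[-4,0,0],"rotation":[0,0,0]},{"slide":[-3,0,0],"rotation":[0,0,0]},{"slide":[-1.5,0,0],"rotation":[0,0,0]},{"slide":[0,0,0],"rotation":[0,0,0]}]'

```text
time: 12.1
tool_pos: [0.5839, -0.0473, 0.0313]
tool_rot: [-0.0, 0.719, 0.695, 0.001]
contact_force: [0.0, 6.1, 4.4]
gripper_width: 0.576
```

jog_arm --increments '[{"slide":[-1.5,0,0],"rotation":[0,0,0]},{"slide":[0,0,0],"rotation":[0,0,0]}]'

```text
time: 12.27
tool_pos: [0.5838, -0.0485, 0.0313]
tool_rot: [-0.001, 0.719, 0.695, 0.001]
contact_force: [0.3, 4.7, 4.4]
gripper_width: 0.575
```

jog_arm --increments '[{"slide":[-1,0,0],"rotation":[0,0,0]},{"slide":[0,0,0],"rotation":[0,0,0]},{"slide":[0,0,0],"rotation":[0,0,0]},{"slide":[0,0,0],"rotation":[0,0,0]}]'

```text
time: 12.6
tool_pos: [0.5838, -0.0493, 0.0313]
tool_rot: [-0.001, 0.719, 0.695, 0.001]
contact_force: [0.0, 6.5, 3.7]
gripper_width: 0.57
```

jog_arm --increments '[{"slide":[-1,0,0],"rotation":[0,0,0]},{"slide":[0,0,0],"rotation":[0,0,0]},{"slide":[0,0,0],"rotation":[0,0,0]},{"slide":[0,0,0],"rotation":[0,0,0]}]'

```text
time: 12.93
tool_pos: [0.5837, -0.0503, 0.0313]
tool_rot: [-0.001, 0.719, 0.695, 0.002]
contact_force: [0.7, 7.1, 3.4]
gripper_width: 0.573
```

jog_arm --increments '[{"slide":[-1,0,0],"rotation":[0,0,0]},{"slide":[0,0,0],"rotation":[0,0,0]},{"slide":[0,0,0],"rotation":[0,0,0]},{"slide":[0,0,0],"rotation":[0,0,0]}]'

```text
time: 13.27
tool_pos: [0.5837, -0.0513, 0.0313]
tool_rot: [-0.001, 0.719, 0.695, 0.002]
contact_force: [-0.4, 7.3, 4.3]
gripper_width: 0.574
```

jog_arm --increments '[{"slide":[-1,0,0],"rotation":[0,0,0]},{"slide":[0,0,0],"rotation":[0,0,0]},{"slide":[0,0,0],"rotation":[0,0,0]},{"slide":[0,0,0],"rotation":[0,0,0]}]'

```text
time: 13.6
tool_pos: [0.5837, -0.0522, 0.0313]
tool_rot: [-0.001, 0.719, 0.695, 0.002]
contact_force: [0.0, 6.5, 4.1]
gripper_width: 0.574
```

jog_arm --increments '[{"slide":[-1,0,0],"rotation":[0,0,0]},{"slide":[-1,0,0],"rotation":[0,0,0]},{"slide":[0,0,0],"rotation":[0,0,0]},{"slide":[0,0,0],"rotation":[0,0,0]}]'

```text
time: 13.93
tool_pos: [0.5836, -0.0543, 0.0313]
tool_rot: [-0.001, 0.719, 0.695, 0.001]
contact_force: [-0.1, 6.1, 4.5]
gripper_width: 0.574
```

jog_arm --increments '[{"slide":[-1,0,0],"rotation":[0,0,0]},{"slide":[0,0,0],"rotation":[0,0,0]},{"slide":[0,0,0],"rotation":[0,0,0]},{"slide":[0,0,0],"rotation":[0,0,0]}]'

```text
time: 14.27
tool_pos: [0.5836, -0.0552, 0.0313]
tool_rot: [-0.001, 0.719, 0.695, 0.001]
contact_force: [-0.2, 6.7, 5.0]
gripper_width: 0.57
```

```bash
python3 - <<'E'
from h import *
import pickle
F={}
for n in ("wrist","side","scene"):
    F[n]=optics.grab_frame(n); cv2.imwrite(f"pics/{n}6.png",F[n]["frame"])
pickle.dump(F,open("f6.pkl","wb"))
i=F["scene"]["frame"][200:300,290:410]; cv2.imwrite("pics/scene6z.png",cv2.resize(i,None,fx=6,fy=6,interpolation=cv2.INTER_CUBIC))
s=state();print(s["tool_pos"],s["tool_rot"],s["contact_force"],s["gripper_width"])
E
```

```text
[ 0.58355409 -0.05524157  0.03130682] [-6.63162475e-04  7.18769423e-01  6.95246575e-01  1.50914152e-03] [-0.89840431  6.20989789  4.31561138] 0.5740746611082314
```

View pics/wrist6.png

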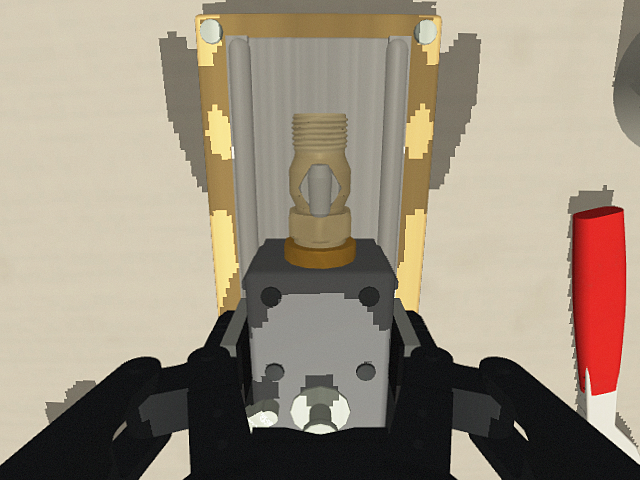

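View pics/scene6z.png

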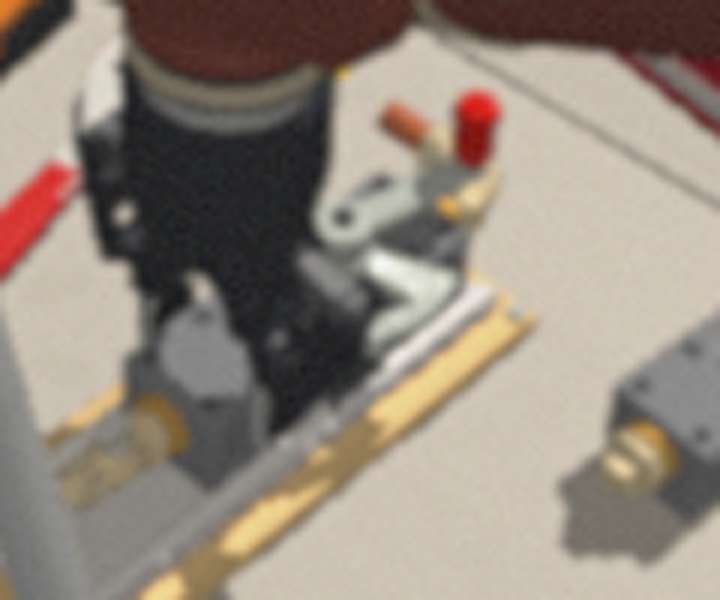

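```bash
python3 - <<'E'
from fit import *
import pickle
np.set_printoptions(precision=4,suppress=True)
a=np.radians(-1.95); ey=np.array([-np.sin(a),np.cos(a)])
f4=pickle.load(open("f4.pkl","rb"))["wrist"];f6=pickle.load(open("f6.pkl","rb"))["wrist"]
for f,n in((f4,"4"),(f6,"6")):
    cv2.imwrite(f"pics/e{n}.png",cv2.resize(f["frame"][0:280,190:450] if n=="6" else f["frame"][100:300,190:450],None,fx=3 if n=="4" else 2.1,fy=3 if n=="4" else 2.1,interpolation=cv2.INTER_CUBIC))
# frame 4: rail end row crop(200,100,x3) (360,213); frame 6 row ~37
def Y(f,uv,z): return onz(f,uv,z)[:2]@ey
e4=Y(f4,crop((200,100),[(360,213)],3)[0],.018); e6=Y(f6,(319,37.5),.018)
b4=Y(f4,crop((200,100),[(360,136)],3)[0],.012); b6=Y(f6,(319,14.5),.012)
m4=Y(f4,crop((200,100),[(360,510)],3)[0],.0605); m6=Y(f6,(330,270+0),.0605)
print(e4,e6,b4,b6,m4,m6)
t4=np.array([.5848,-.005])@ey;t6=np.array([.5836,-.0552])@ey
print("railend-TCP",e4-t4,e6-t6,"board",b4-t4,b6-t6, "mod",m4-t4,m6-t6)
E
```

```text
0.07196243454124851 0.07123633915492604 0.08184553661252818 0.08053872417032418 0.04551775350835819 -0.004462392363308903
railend-TCP 0.057060344477739354 0.10654601119400947 board 0.06694344654901901 0.1158483962094076 mod 0.030615663444849034 0.03084727967577452
```

View pics/e6.png

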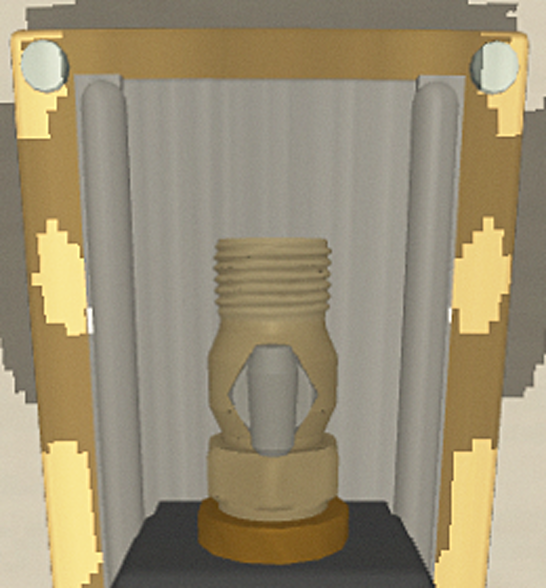

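jog_arm --increments '[{"slide":[-1,0,0],"rotation":[0,0,0]},{"slide":[0,0,0],"rotation":[0,0,0]},{"slide":[0,0,0],"rotation":[0,0,0]},{"slide":[0,0,0],"rotation":[0,0,0]}]'

```text
time: 14.75
tool_pos: [0.5835, -0.0562, 0.0313]
tool_rot: [-0.001, 0.719, 0.695, 0.002]
contact_force: [-0.1, 7.2, 3.8]
gripper_width: 0.574
```

jog_arm --increments '[{"slide":[-1,0,0],"rotation":[0,0,0]},{"slide":[0,0,0],"rotation":[0,0,0]},{"slide":[0,0,0],"rotation":[0,0,0]},{"slide":[0,0,0],"rotation":[0,0,0]}]'

```text
time: 15.08
tool_pos: [0.5835, -0.0572, 0.0313]
tool_rot: [-0.001, 0.719, 0.695, 0.002]
contact_force: [-0.5, 6.6, 4.4]
gripper_width: 0.573
```

jog_arm --increments '[{"slide":[-1,0,0],"rotation":[0,0,0]},{"slide":[0,0,0],"rotation":[0,0,0]},{"slide":[0,0,0],"rotation":[0,0,0]}]'

```text
time: 15.33
tool_pos: [0.5835, -0.0582, 0.0313]
tool_rot: [-0.001, 0.719, 0.695, 0.002]
contact_force: [-0.2, 6.9, 4.2]
gripper_width: 0.575
```

jog_arm --increments '[{"slide":[-1,0,0],"rotation":[0,0,0]},{"slide":[0,0,0],"rotation":[0,0,0]},{"slide":[0,0,0],"rotation":[0,0,0]}]'

```text
time: 15.58
tool_pos: [0.5835, -0.059, 0.0313]
tool_rot: [-0.001, 0.719, 0.695, 0.002]
contact_force: [0.8, 8.7, 4.8]
gripper_width: 0.572
```

jog_arm --increments '[{"slide":[-1,0,0],"rotation":[0,0,0]},{"slide":[0,0,0],"rotation":[0,0,0]},{"slide":[0,0,0],"rotation":[0,0,0]}]'

```text
time: 15.83
tool_pos: [0.5835, -0.0592, 0.0314]
tool_rot: [-0.001, 0.719, 0.695, 0.002]
contact_force: [0.7, 10.1, 5.0]
gripper_width: 0.574
```

jog_arm --increments '[{"slide":[-1,0,0],"rotation":[0,0,0]},{"slide":[0,0,0],"rotation":[0,0,0]},{"slide":[0,0,0],"rotation":[0,0,0]}]'

```text
time: 16.08
tool_pos: [0.5834, -0.0598, 0.0314]
tool_rot: [-0.002, 0.719, 0.695, 0.003]
contact_force: [0.2, 11.7, 5.0]
gripper_width: 0.575
```

The force rose to about 11.7 N while motion nearly stopped, so the module is against the seal. I'll release and rise.

jog_arm --fingers 0.85 --increments '[{"slide":[0,0,0],"rotation":[0,0,0]},{"slide":[0,0,0],"rotation":[0,0,0]},{"slide":[0,0,0],"rotation":[0,0,0]},{"slide":[0,0,0],"rotation":[0,0,0]},{"slide":[0,0,0],"rotation":[0,0,0]},{"slide":[0,0,-5],"rotation":[0,0,0]},{"slide":[0,0,-15],"rotation":[0,0,0]},{"slide":[0,0,-25],"rotation":[0,0,0]},{"slide":[0,0,-30],"rotation":[0,0,0]},{"slide":[5,0,-30],"rotation":[0,0,0]},{"slide":[20,0,-30],"rotation":[0,0,0]},{"slide":[20,0,-30],"rotation":[0,0,0]},{"slide":[20,0,-30],"rotation":[0,0,0]},{"slide":[0,0,0],"rotation":[0,0,0]},{"slide":[0,0,0],"rotation":[0,0,0]}]'

```text
time: 17.33
tool_pos: [0.5863, 0.0025, 0.229]
tool_rot: [0.002, 0.718, 0.696, 0.002]
contact_force: [0.1, -0.3, -1.2]
gripper_width: 0.848
```

```bash
python3 - <<'E'
from h import *
import pickle
F={}
for n in ("wrist","side"):
    F[n]=optics.grab_frame(n); cv2.imwrite(f"pics/{n}7.png",F[n]["frame"])
pickle.dump(F,open("f7.pkl","wb"))
s=state();print(s["tool_pos"],s["tool_rot"],s["contact_force"],s["gripper_width"])
E
```

```text
[0.58439323 0.00172029 0.22479201] [-4.09063481e-04  7.18951313e-01  6.95060113e-01 -5.29417796e-04] [-0.08944492  0.27275591 -0.48048133] 0.851103027923452
```

View pics/wrist7.png

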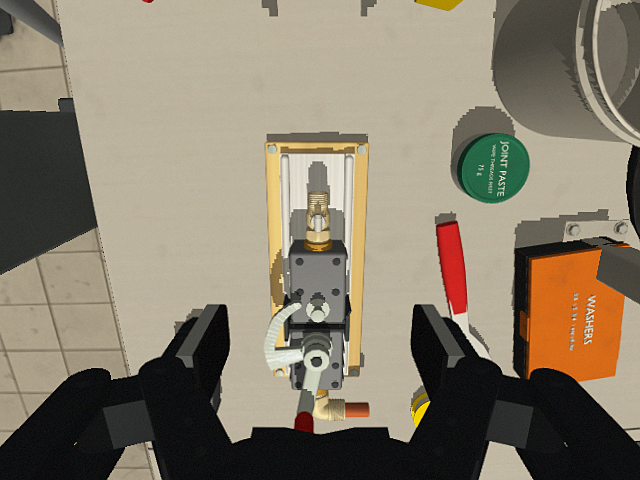

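```bash
python3 - <<'E'
import cv2
i=cv2.imread("pics/wrist7.png")[230:440,250:390]
cv2.imwrite("pics/wrist7z.png",cv2.resize(i,None,fx=2.8*1.0,fy=2.8,interpolation=cv2.INTER_CUBIC))
i=cv2.imread("pics/wrist7.png")[285:435,255:375]
cv2.imwrite("pics/wrist7z.png",cv2.resize(i,None,fx=4,fy=4,interpolation=cv2.INTER_CUBIC))
E
```

```text
(no output)
```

View pics/wrist7z.png

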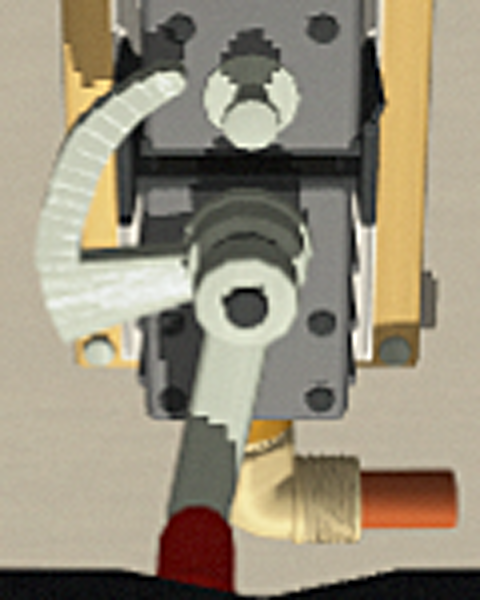

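```bash
python3 - <<'E'
from fit import *
import pickle
np.set_printoptions(precision=4,suppress=True)
f=pickle.load(open("f7.pkl","rb"))["wrist"]
for n,p,z in [("mod edge",(250,153),.06),("header edge",(330,183),.06),("hdr back L",(150,415),.06),("hdr back R",(347,412),.06),("pivot top ring",(246,305),.084),("pin top",(250,123),.074),("lever axis low",(205,495),.082),("knob base?",(200,515),.082),("knobcut",(197,570),.114)]:
    print(n,onz(f,crop((255,285),[p],4)[0],z))
print(onz(f,crop((255,285),[(205,495)],4)[0],.082))
E
```

```text
mod edge [ 0.5806 -0.0974  0.06  ]
header edge [ 0.5988 -0.1059  0.06  ]
hdr back L [ 0.5536 -0.1691  0.06  ]
hdr back R [ 0.6018 -0.1699  0.06  ]
pivot top ring [ 0.5789 -0.1215  0.084 ]
pin top [ 0.5811 -0.0821  0.074 ]
lever axis low [ 0.5674 -0.1746  0.082 ]
knob base? [ 0.566  -0.1803  0.082 ]
knobcut [ 0.567  -0.1662  0.114 ]
[ 0.5674 -0.1746  0.082 ]
```

```bash
python3 - <<'E'
from fit import *
import pickle
np.set_printoptions(precision=4,suppress=True)
F=pickle.load(open("f3.pkl","rb")); w1=pickle.load(open("w1.pkl","rb"))
k=[ray(F["scene"],(369,222)),ray(F["side"],(310.6,258.8)),ray(w1,crop((335,235),[(222,530)])[0])]
print("knob",tri(k),tri(k[:2]))
p=[ray(F["scene"],crop((260,200),[(347,145)],4)[0]),ray(F["side"],crop((240,240),[(233,141)],4)[0]),ray(w1,crop((335,235),[(280,270)])[0])]
print("pivot",tri(p),tri(p[:2]))
E
```

```text
knob (array([ 0.5659, -0.185 ,  0.0967]), [np.float64(0.0014397797703478274), np.float64(0.0008584264750498534), np.float64(0.0009889600305916571)]) (array([ 0.5649, -0.1838,  0.0975]), [np.float64(0.00101087961089419), np.float64(0.0010108796108942663)])
pivot (array([ 0.5798, -0.1203,  0.0871]), [np.float64(0.0007029122436989214), np.float64(0.001575486118284201), np.float64(0.0009120947214786486)]) (array([ 0.5807, -0.1212,  0.0864]), [np.float64(0.001089711657951577), np.float64(0.0010897116579516542)])
```

jog_arm --fingers 0.5 --increments '[{"slide":[0,0,0],"rotation":[0,0,5.5]},{"slide":[0,0,0],"rotation":[0,0,5.4]},{"slide":[-31,3.8,0],"rotation":[0,0,0]},{"slide":[-31,3.8,0],"rotation":[0,0,0]},{"slide":[-31,3.8,0],"rotation":[0,0,0]},{"slide":[-31,3.8,0],"rotation":[0,0,0]},{"slide":[-31,3.8,20],"rotation":[0,0,0]},{"slide":[-31,3.8,20],"rotation":[0,0,0]},{"slide":[0,0,30],"rotation":[0,0,0]},{"slide":[0,0,20],"rotation":[0,0,0]},{"slide":[0,0,0],"rotation":[0,0,0]},{"slide":[0,0,0],"rotation":[0,0,0]}]'

```text
time: 18.43
tool_pos: [0.5636, -0.1843, 0.1324]
tool_rot: [-0.003, 0.782, 0.623, -0.001]
contact_force: [0.5, 0.4, 0.4]
gripper_width: 0.499
```

```bash
python3 - <<'E'
from h import *
import pickle
F={}
for n in ("scene","side"):
    F[n]=optics.grab_frame(n); cv2.imwrite(f"pics/{n}8.png",F[n]["frame"])
pickle.dump(F,open("f8.pkl","wb"))
s=state();print(s["tool_pos"],s["tool_rot"],s["contact_force"],s["gripper_width"])
a=F["side"]["frame"][200:340,240:400]; b=F["scene"]["frame"][160:300,290:450]
cv2.imwrite("pics/8z.png",np.hstack([cv2.resize(x,(400,350),interpolation=cv2.INTER_CUBIC) for x in(a,b)]))
E
```

```text
[ 0.56616803 -0.18475105  0.13635953] [3.62364442e-04 7.81725601e-01 6.23622427e-01 1.48346739e-04] [ 0.40637858 -0.48282421  0.15479162] 0.500797164135527
```

View pics/8z.png

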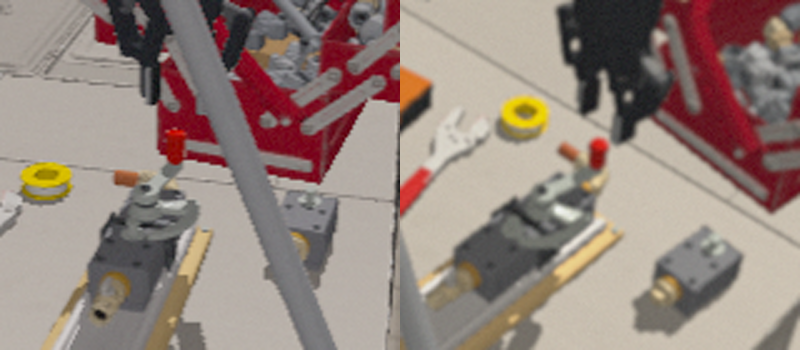

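jog_arm --increments '[{"slide":[0,0,15],"rotation":[0,0,0]},{"slide":[0,0,15],"rotation":[0,0,0]},{"slide":[0,0,14],"rotation":[0,0,0]},{"slide":[0,0,0],"rotation":[0,0,0]},{"slide":[0,0,0],"rotation":[0,0,0]}]'

```text
time: 18.95
tool_pos: [0.5658, -0.1842, 0.0916]
tool_rot: [-0.0, 0.782, 0.624, -0.0]
contact_force: [0.8, -0.1, 0.2]
gripper_width: 0.497
```

```bash
python3 - <<'E'
from h import *
F={}
for n in ("scene","side"):
    F[n]=optics.grab_frame(n)
s=state();print(s["tool_pos"],s["tool_rot"],s["contact_force"],s["gripper_width"])
a=F["side"]["frame"][210:310,270:360]; b=F["scene"]["frame"][180:280,330:420]
cv2.imwrite("pics/9z.png",np.hstack([cv2.resize(x,(400,444),interpolation=cv2.INTER_CUBIC) for x in(a,b)]))
E
```

```text
[ 0.56669026 -0.18469488  0.09297   ] [9.20543781e-04 7.81606785e-01 6.23770627e-01 4.36983867e-04] [ 0.84236997 -0.48777191 -0.23733114] 0.4989028184458675
```

View pics/9z.png

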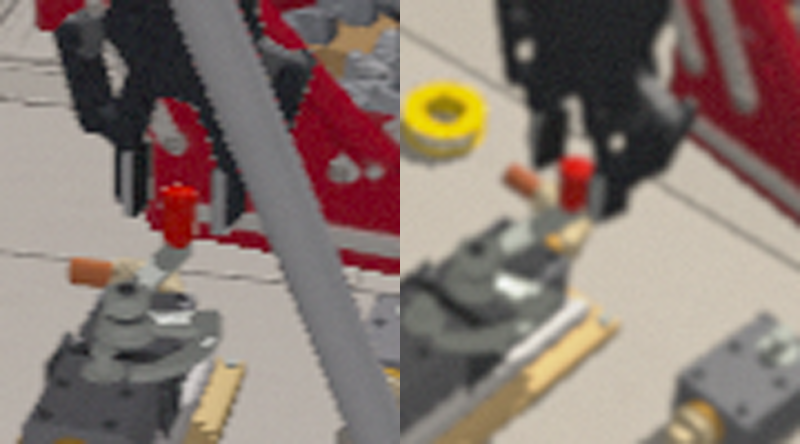

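The knob stands between the fingers in both views. I'll lower a little, narrow the cage and begin the arc.

jog_arm --fingers 0.36 --increments '[{"slide":[0,0,4],"rotation":[0,0,0]},{"slide":[0,0,0],"rotation":[0,0,0]},{"slide":[0,0,0],"rotation":[0,0,0]},{"slide":[0,0,0],"rotation":[0,0,0]}]'

```text
time: 19.38
tool_pos: [0.566, -0.1845, 0.0879]
tool_rot: [0.0, 0.782, 0.624, 0.0]
contact_force: [0.1, 0.1, -0.0]
gripper_width: 0.358
```

jog_arm --increments '[{"slide":[0.12,-3.9,0],"rotation":[0,0,3.5]},{"slide":[0.12,-3.9,0],"rotation":[0,0,3.5]},{"slide":[0.12,-3.9,0],"rotation":[0,0,3.5]},{"slide":[0.12,-3.9,0],"rotation":[0,0,3.5]},{"slide":[0.12,-3.9,0],"rotation":[0,0,3.5]},{"slide":[0.12,-3.9,0],"rotation":[0,0,3.5]},{"slide":[0,0,0],"rotation":[0,0,0]},{"slide":[0,0,0],"rotation":[0,0,0]}]'

```text
time: 20.05
tool_pos: [0.5445, -0.1753, 0.0879]
tool_rot: [0.0, 0.882, 0.471, 0.0]
contact_force: [-0.4, 0.0, -0.2]
gripper_width: 0.362
```

```bash
python3 - <<'E'
from h import *
F={}
for n in ("scene","side"):
    F[n]=optics.grab_frame(n)
s=state();print(s["tool_pos"],s["tool_rot"],s["contact_force"],s["gripper_width"])
a=F["side"]["frame"][210:310,270:360]; b=F["scene"]["frame"][180:280,330:420]
cv2.imwrite("pics/10z.png",np.hstack([cv2.resize(x,(400,444),interpolation=cv2.INTER_CUBIC) for x in(a,b)]))
E
```

```text
[ 0.54461487 -0.17526511  0.08773604] [6.22962658e-06 8.81977070e-01 4.71292314e-01 5.20353160e-05] [-0.93095185 -0.82713296 -0.29956623] 0.35811399030683894
```

View pics/10z.png

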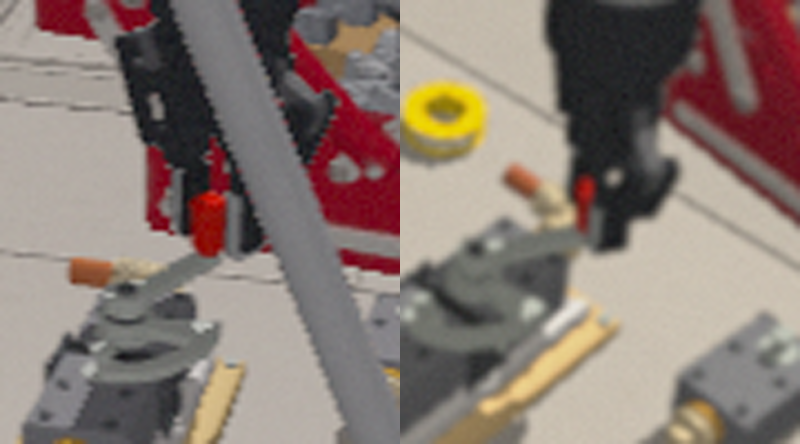

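The lever is following. I'll continue.

jog_arm --increments '[{"slide":[0.12,-3.9,0],"rotation":[0,0,3.5]},{"slide":[0.12,-3.9,0],"rotation":[0,0,3.5]},{"slide":[0.12,-3.9,0],"rotation":[0,0,3.5]},{"slide":[0.12,-3.9,0],"rotation":[0,0,3.5]},{"slide":[0.12,-3.9,0],"rotation":[0,0,3.5]},{"slide":[0.12,-3.9,0],"rotation":[0,0,3.5]}]'

```text
time: 20.65
tool_pos: [0.5281, -0.1593, 0.0878]
tool_rot: [0.001, 0.954, 0.301, 0.0]
contact_force: [0.3, -1.8, -1.0]
gripper_width: 0.359
```

jog_arm --increments '[{"slide":[0.12,-3.9,0],"rotation":[0,0,3.5]},{"slide":[0.12,-3.9,0],"rotation":[0,0,3.5]},{"slide":[0.12,-3.9,0],"rotation":[0,0,3.5]},{"slide":[0.12,-3.9,0],"rotation":[0,0,3.5]}]'

```text
time: 20.98
tool_pos: [0.521, -0.1464, 0.0879]
tool_rot: [0.002, 0.983, 0.183, 0.0]
contact_force: [1.3, -5.1, -2.3]
gripper_width: 0.359
```

```bash
python3 - <<'E'
from h import *
F={}
for n in ("scene","side"):
    F[n]=optics.grab_frame(n)
s=state();print(s["tool_pos"],s["tool_rot"],s["contact_force"],s["gripper_width"])
a=F["side"]["frame"][210:340,250:370]; b=F["scene"]["frame"][180:310,310:430]
cv2.imwrite("pics/11z.png",np.hstack([cv2.resize(x,(400,433),interpolation=cv2.INTER_CUBIC) for x in(a,b)]))
E
```

```text
[ 0.52047399 -0.1457157   0.08773459] [ 6.35666940e-04  9.82884299e-01  1.84222768e-01 -1.47007203e-04] [-0.50058581 -3.08350013  0.08677179] 0.3651813742119503
```

View pics/11z.png

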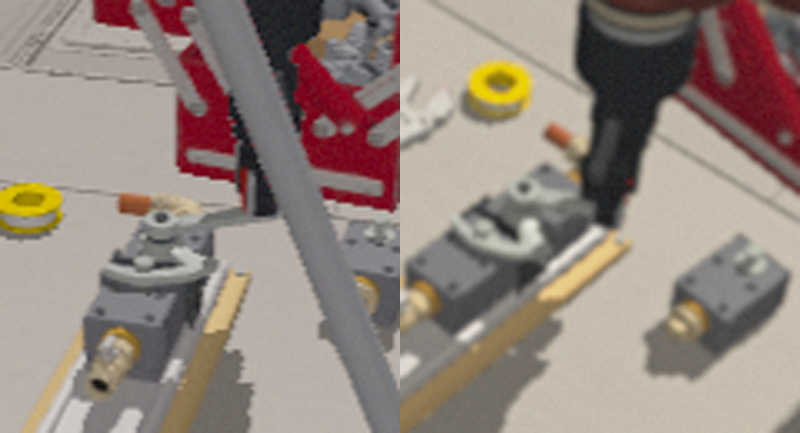

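The hook is catching the pin. I'll continue towards the stop.

jog_arm --increments '[{"slide":[0.12,-3.9,0],"rotation":[0,0,3.5]},{"slide":[0.12,-3.9,0],"rotation":[0,0,3.5]},{"slide":[0.12,-3.9,0],"rotation":[0,0,3.5]},{"slide":[0.12,-3.9,0],"rotation":[0,0,3.5]},{"slide":[0.12,-3.9,0],"rotation":[0,0,3.5]},{"slide":[0,0,0],"rotation":[0,0,0]}]'

```text
time: 21.58
tool_pos: [0.516, -0.1271, 0.0877]
tool_rot: [0.001, 0.999, 0.032, -0.001]
contact_force: [-1.7, -2.9, 1.4]
gripper_width: 0.363
```

jog_arm --increments '[{"slide":[0.12,-3.4,0],"rotation":[0,0,3]},{"slide":[0.12,-3.4,0],"rotation":[0,0,3]},{"slide":[0,0,0],"rotation":[0,0,0]}]'

```text
time: 21.83
tool_pos: [0.5159, -0.1197, 0.0875]
tool_rot: [0.0, 1.0, -0.02, -0.001]
contact_force: [-0.6, -0.8, -0.1]
gripper_width: 0.36
```

jog_arm --increments '[{"slide":[0.1,-2.3,0],"rotation":[0,0,2]},{"slide":[0.1,-2.3,0],"rotation":[0,0,2]},{"slide":[0,0,0],"rotation":[0,0,0]}]'

```text
time: 22.08
tool_pos: [0.5164, -0.115, 0.0875]
tool_rot: [0.0, 0.999, -0.054, -0.001]
contact_force: [-1.9, -1.8, 0.7]
gripper_width: 0.361
```

jog_arm --increments '[{"slide":[0.1,-1.5,0],"rotation":[0,0,1]},{"slide":[0,0,0],"rotation":[0,0,0]},{"slide":[0,0,0],"rotation":[0,0,0]}]'

```text
time: 22.33
tool_pos: [0.5168, -0.1133, 0.0874]
tool_rot: [-0.0, 0.998, -0.063, -0.0]
contact_force: [-1.7, -3.0, 0.9]
gripper_width: 0.358
```

jog_arm --increments '[{"slide":[0,-1.2,0],"rotation":[0,0,0]},{"slide":[0,0,0],"rotation":[0,0,0]},{"slide":[0,0,0],"rotation":[0,0,0]}]'

```text
time: 22.58
tool_pos: [0.5167, -0.1125, 0.0874]
tool_rot: [0.0, 0.998, -0.064, -0.001]
contact_force: [-4.5, -4.3, 0.4]
gripper_width: 0.361
```

jog_arm --increments '[{"slide":[0,-1.2,0],"rotation":[0,0,0]},{"slide":[0,0,0],"rotation":[0,0,0]},{"slide":[0,0,0],"rotation":[0,0,0]}]'

```text
time: 22.83
tool_pos: [0.5167, -0.1122, 0.0874]
tool_rot: [0.001, 0.998, -0.063, -0.001]
contact_force: [-4.4, -6.9, 0.1]
gripper_width: 0.358
```

jog_arm --increments '[{"slide":[0,-2,0],"rotation":[0,0,0]},{"slide":[0,-1,0],"rotation":[0,0,0]},{"slide":[0,0,0],"rotation":[0,0,0]},{"slide":[0,0,0],"rotation":[0,0,0]}]'

```text
time: 23.17
tool_pos: [0.5167, -0.1118, 0.0874]
tool_rot: [0.004, 0.998, -0.063, -0.001]
contact_force: [-6.3, -16.5, -2.2]
gripper_width: 0.359
```

```bash
python3 - <<'E'
from h import *
F={}
for n in ("scene","side"):
    F[n]=optics.grab_frame(n)
s=state();print(s["tool_pos"],s["tool_rot"],s["contact_force"],s["gripper_width"])
a=F["side"]["frame"][210:340,250:370]; b=F["scene"]["frame"][180:310,310:430]
cv2.imwrite("pics/12z.png",np.hstack([cv2.resize(x,(400,433),interpolation=cv2.INTER_CUBIC) for x in(a,b)]))
E
```

```text
[ 0.51672823 -0.11184223  0.08745154] [ 4.12096753e-03  9.97967982e-01 -6.35769964e-02 -9.43193881e-04] [ -5.88092271 -15.97039867  -0.94721958] 0.35932565962215857
```

View pics/12z.png

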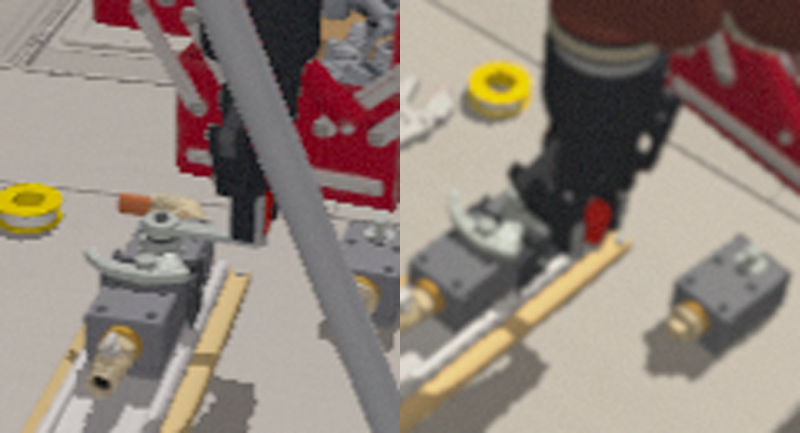

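jog_arm --fingers 0.5 --increments '[{"slide":[0,4,0],"rotation":[0,0,0]},{"slide":[0,5,0],"rotation":[0,0,0]},{"slide":[0,0,0],"rotation":[0,0,0]},{"slide":[0,0,0],"rotation":[0,0,0]},{"slide":[0,0,-5],"rotation":[0,0,0]},{"slide":[0,0,-15],"rotation":[0,0,0]},{"slide":[0,0,-25],"rotation":[0,0,0]},{"slide":[0,0,-30],"rotation":[0,0,0]},{"slide":[0,0,-30],"rotation":[0,0,0]},{"slide":[0,0,-30],"rotation":[0,0,0]},{"slide":[-15,0,-30],"rotation":[0,0,0]},{"slide":[-30,0,-20],"rotation":[0,0,0]},{"slide":[0,0,0],"rotation":[0,0,0]},{"slide":[0,0,0],"rotation":[0,0,0]}]'

```text
time: 24.43
tool_pos: [0.4724, -0.111, 0.2754]
tool_rot: [0.001, 0.998, -0.064, 0.003]
contact_force: [0.3, 0.3, 0.2]
gripper_width: 0.501
```

```bash
python3 - <<'E'
from h import *
import pickle
F={}
for n in ("wrist","scene","side"):
    F[n]=optics.grab_frame(n)
cv2.imwrite("pics/wrist13.png",F["wrist"]["frame"]); pickle.dump(F,open("f13.pkl","wb"))
s=state();print(s["tool_pos"],s["tool_rot"],s["contact_force"],s["gripper_width"])
a=F["side"]["frame"][210:340,250:370]; b=F["scene"]["frame"][180:310,310:430]
cv2.imwrite("pics/13z.png",np.hstack([cv2.resize(x,(400,433),interpolation=cv2.INTER_CUBIC) for x in(a,b)]))
E
```

```text
[ 0.47178263 -0.11082984  0.27107861] [-4.91494077e-04  9.97965945e-01 -6.37387869e-02 -1.04750697e-03] [-0.57282523  0.06895206  0.99704625] 0.4984818135552435
```

View pics/13z.png

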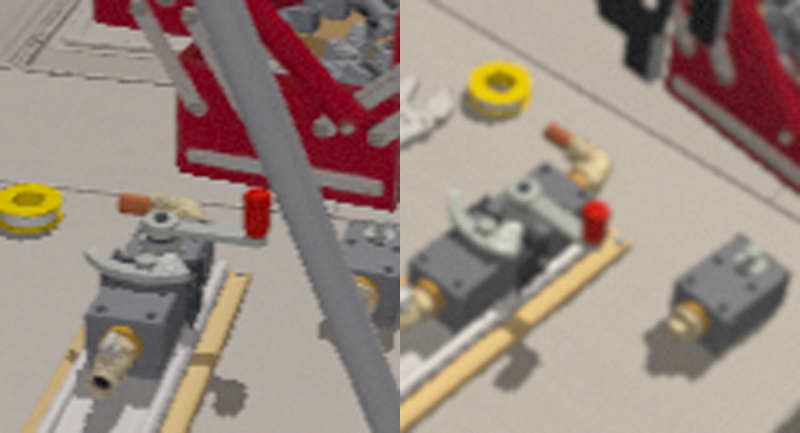

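View pics/wrist13.png

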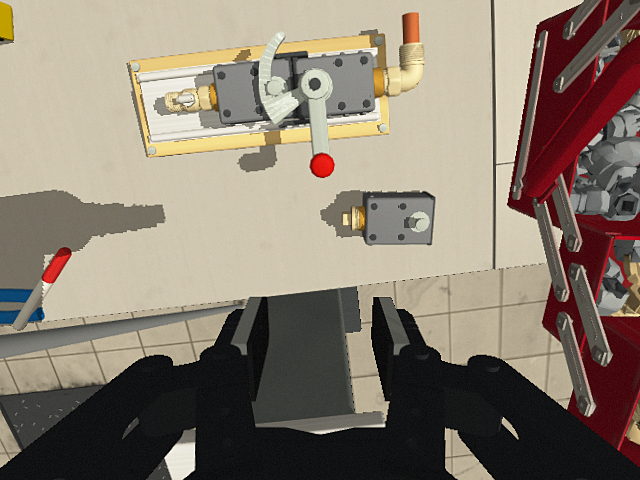

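```bash
python3 - <<'E'
import cv2
i=cv2.imread("pics/wrist13.png")[25:185,120:400]
cv2.imwrite("pics/wrist13z.png",cv2.resize(i,None,fx=2.85,fy=2.85,interpolation=cv2.INTER_CUBIC)[:, :800])
E
```

```text
(no output)
```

View pics/wrist13z.png

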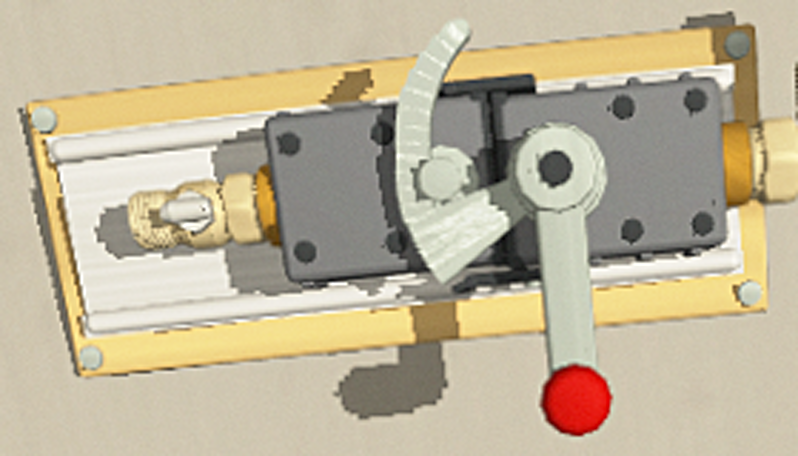

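```bash
python3 - <<'E'
from fit import *
import pickle
np.set_printoptions(precision=4,suppress=True)
F=pickle.load(open("f13.pkl","rb")); f=F["wrist"]
pv=onz(f,(315.5,84),.086); kb=onz(f,(322,163),.114); v=(kb-pv)[:2]
b1=onz(f,(150,156),.012); b2=onz(f,(388,132),.012); b=(b1-b2)[:2]  # along +y
print(pv,kb,np.linalg.norm(v)); 
hy=np.degrees(np.arctan2(b[1],b[0])); hv=np.degrees(np.arctan2(v[1],v[0])); print("board y heading",hy,"lever heading",hv,"lever angle deg from -y cw:",(hy+180-hv)%360)
E
```

```text
[ 0.5785 -0.1219  0.086 ] [ 0.5174 -0.1193  0.114 ] 0.061179580201882355
board y heading 88.06593586839826 lever heading 177.54717103762374 lever angle deg from -y cw: 90.5187648307745
```

The lever reads about 90.5°, the hook is round the pin and only a hairline joint remains. I'll hand it in.

```bash
python3 - <<'E'
from plant import manip,state
print(state()["time"],state()["contact_force"]); print(manip.job_done())
E
```

```text
24.5833 [-0.57282523  0.06895206  0.99704625]
the job is handed in; nothing more can be done
None
```

The tap module is in the rail, drawn tight onto the header, and the cam lever is at its locked stop. I handed the job in at 24.6 s of the 61 s allowed, and no verdict was reported.

**What I did:**
- I gripped the tap module by its flanks and lowered it into the rail about 50 mm in front of the header.
- I slid it in until the seal pushed back: the force rose from about 6.5 to 11.7 N and the motion nearly stopped. Then I released it.
- I swung the knob round its arc between half-open fingers until it stopped moving at about 16 N of push, then backed off and lifted clear.

**Last checks, from the wrist picture and fixed cameras:**
- **Lever:** it reads about 90.5° from open, so it is at its stop.
- **Module:** the hook is round the keeper pin, only a thin line shows at the joint, and the module looks straight along the rail. I judged this last gap by eye and did not measure it in mm.
- **Plug module:** it was never touched.
- **Gripper:** it is clear of everything, with a contact force of about 1 N, within the sensor's noise.

**Checks that disagreed:**
- Before locking, the gap between the faces came out anywhere from 3.4 to 8.5 mm depending on which edges I used. The bevelled header edges account for the largest value. I relied on the seal contact instead, and the hook then caught the pin.
- The friction of about 6.5 N over the last stretch before the seal was higher than I expected, probably the module rubbing on a guide cheek.

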